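Load a battery cell into the cell tester and slide it home under the contacts

TASK

Stand the loose blue battery cell upright in the white pocket of the cell tester's sloping carriage, all the way down on the pocket's floor (either way round). Then push the carriage, which has an orange push plate, up its slide until the roller catch snaps in and holds it by itself under the contact head. Leave the bottle, the tub and the roll of black tape next to the work where they stand.

Things in the scene. Friction and masses are not known exactly. Their poses are not given: they have to be found in the camera images.
- cell: loose prismatic battery cell, blue with a black top and silver terminals, standing on the bench in front of the laptop. Solid body 148 long (its x) x 26 thick (its y) x 88 high, terminals reach to 107; about 0.6 kg. Origin: centre of its underside, z up. Grip it across the 26 mm.
- tester: fixed cell tester: grey base plate 262 x 178 with a dark grey deck (280 x 172) that rises at 25 degrees away from the robot, its middle 80 above the base's underside. Origin: centre of the base's underside; x towards the high end, y left, z up. Two posts at the high end carry the overhanging contact head.
- head (a point): middle of the underside of the contact head's black bar (34 along the slope, 146 across), where contact pins look down; it lies straight over the pocket's centre when the carriage is home, 115 above the pocket's floor. The grey plate over the bar reaches 26 mm down the slope from here. Axes as tester.
- pocket (a point): centre of the floor of the carriage's white pocket. Axes: x up the slope (as the carriage slides), y left across the slide, z square to the deck (25 degrees from vertical, leaning to the robot). Inside 29 (x) by 151 (y), cell's long side along y; walls 30 high, 9 thick, top 5 mm flared out by 5. On the robot side two back-rests, 70 high, at 46 to 75 either side of the middle.
- push_face (a point): centre of the lower (robot-side) face of the carriage's orange push plate; axes as for pocket. The plate is 84 wide (y), 44 high (z, 22 either side of this point) and 8 thick; its face is 76 mm down the slope from the pocket's centre. A flat aluminium plate joins its foot to the pocket.
- carriage (a joint): travel of the carriage up the slope in m: 0 at the lower stop, where it rests by its weight, 0.100 at the upper stop. From about 0.086 the tongue behind it spreads two sprung rollers (push needed up to about 18 N); past 0.093 they close behind the tongue and hold the carriage at 0.099 to 0.100. If it is let go before that, it runs back down.
- bottle: white plastic bottle with a red nozzle, 52 across x 140 high, beyond the tester to its left, a bystander; origin at the centre of its underside
- tub: small white tub with a blue lid, 37 across x 54 high, near the bench's front edge between tester and cell, a bystander; origin at the centre of its underside
- tape: roll of black tape lying flat, 62 across x 18 high, on the far right of the cell by the front edge of the bench, a bystander; origin at the centre of its underside

How it is judged:
By the outcome, as a careful person would: the job done as asked, in the order asked, and still so for the second after the job is handed in, with the robot touching nothing.
It also fails if it takes over 58 s, if anything falls off the work surface, if the arm or the gripper's body presses on something with over 40 N, if the wrist force passes 120 N, or if a joint passes its speed limit or range.

ROBOT

A 6-joint arm with a two-finger parallel gripper is mounted at the origin on a cart in front of the work surface, level with it; the furniture and walls round the work are solid. World frame = base frame: x ahead of the robot, y to its left, z up, the work surface at z = 0. Lengths are in m, angles in rad, forces in N, time in s.
With the tool pointing down it reaches from about 0.375 to 0.9 m from the base axis. Payload 3.1 kg.
Tool frame: the origin (TCP) lies between the finger pads; the fingertips stand ahead of it and the grasp point (between the pads) lies 11 mm behind it (ctrl.tips_ahead is the z of the fingertips in the tool frame, in m); z points along the fingers, y is the line along which they close (so a half turn about z gives the same grasp; the last joint's range is limited). The gripper opens to 87 mm and grips with 3 to 60 N. Pads are 19 mm wide; open, the fingers measure 117 mm over their backs; the gripper's body (75 mm by 190 mm) begins 51 mm behind the grasp point.
Start: joints at [-1.321, 0.527, 1.433, -0, 1.181, -0.178], TCP at [0.259, -0.569, 0.231] pointing down, gripper open.
Joint ranges: [-3.08, 3.08], [-0.75, 2.2], [0.22, 2.44], [-1.43, 4.57], [0, 2.65], [-2.85, 2.85]. Speed limits (rad/s): [2.79, 2.79, 3.14, 3.14, 3.14, 3.14].

INTERFACE

Orientations are given as a unit quaternion [x, y, z, w].
In Python, from workcell import ctrl gives the robot as it stands.
- The arm moves only by the tool drive_tool, never from a script. Its argument "deltas" is a list of rows, each an object of numbers: "claw": the opening, from -1 (shut) to 1 (fully open); "dx", "dy", "dz": the shift along the tool's x, y, z in cm; "ax", "ay", "az": the turn, a rotation vector about the tool's x, y, z in degrees. A call has 1 to 12 rows; each row is the pose to reach, as a shift and turn from the pose commanded when the call began, along the tool's axes at that moment; what a row does not reach only later rows make up. A row lasts 1/10 s, in which the tool goes at most 50 mm and 8.59 degrees, less where a joint would pass 70% of its speed; a pose out of reach is approached as far as the arm can. A call with a gripper value outside its range is refused whole. The fingers move at their own pace and stop on an object; "newtons" is the grip in N (left out, the last holds). Time passes only in rows, so rows that repeat a pose let the fingers close. It gives the time, the measured TCP pose, the force, the opening and the grip force at its end, in the units of the state.
- ctrl.state(): the state, without advancing time (a new reading comes with each control period).
- ctrl.get_image(name): name is "side" or "top" or "wrist"; returns a dict with "color" (384x512x3 uint8, red, green, blue), "vfov" (degrees; the focal length in pixels is half the picture's height over the tangent of half this angle, whatever the lens; pixels are square), "cx", "cy" (the principal point, pixels), "cam_to_world" (4x4, takes a point from camera to world coordinates). Camera axes: x right, y up, looking along -z (the intrinsics and any distortion apply to the point x, -y, -z); pixel columns grow to the right and rows downward; lengths in m; the calibration is good to about 2 mm. A picture is of the moment at which its call begins. There is no depth.
- ctrl.job_done(): hands the job in; it is judged then, once.
The state is a dict: "t": time; "joint_pos": joint angles; "qvel": joint speeds; "joint_torque": joint torques, N m; "tool_pos": TCP position; "ee_rot": TCP orientation; "force": force on the tool from outside, world axes, zero at the start; "wrist_torque": the same for the moment, N m; "opening": opening from 0.0 (shut) to 1.0 (fully open); "gripper_force": force on a finger pad.
Only numpy, scipy, OpenCV 4.12 (cv2) and the standard library are available. Lean on these libraries where they do the work, as an engineer would, in place of code of your own. Each camera call takes 0.05 s, during which the arm holds its last target. There are 200 camera calls.

## Working session

There is one attempt and no reset: what is moved stays moved. The work goes in short steps, Python scripts to look and compute and a tool call to move; the robot and the scene stay as the last step left them, time stands still between calls to the robot, and variables do not carry over. Pictures are saved under pics/ and viewed, at most 10 in all, crops included, and the job is handed in when it is done.

Besides the shell and the picture viewer there is one more tool, called by a JSON object that holds its "op" and its "data". drive_tool: Moves the arm, as the interface text tells. Its arguments: {"type":"object","properties":{"deltas":{"type":"array"},"newtons":{"type":"number"}},"required":["deltas"]}

```bash
ls; mkdir -p pics
python3 - <<'E'
from workcell import ctrl
import cv2,pickle,numpy as np
d={}
for n in ("side","top","wrist"):
    im=ctrl.get_image(n); d[n]=im
    print(n,{k:v for k,v in im.items() if k!='color'})
pickle.dump(d,open('d0.pkl','wb'))
cv2.imwrite('pics/a_side.png',d['side']['color'][:,:,::-1])
cv2.imwrite('pics/a_top.png',d['top']['color'][:,:,::-1])
cv2.imwrite('pics/a_wrist.png',d['wrist']['color'][:,:,::-1])
print(ctrl.state(),ctrl.tips_ahead,[a for a in dir(ctrl) if a[0]!='_'])
E
```

```text
pics
side {'vfov': 43.87954412604258, 'cx': 246.0455489633965, 'cy': 186.89179280391838, 'cam_to_world': array([[ 0.99617553,  0.01065402, -0.08672253,  0.42342316],
       [-0.08363418,  0.40356299, -0.91112142, -1.23370292],
       [ 0.0252909 ,  0.91488983,  0.40291062,  0.65128488],
       [ 0.        ,  0.        ,  0.        ,  1.        ]])}
top {'vfov': 44.91862236683063, 'cx': 259.3601309537041, 'cy': 196.39402088066493, 'cam_to_world': array([[-0.01394044,  0.98201919, -0.18826568,  0.22624696],
       [-0.99979774, -0.01095992,  0.01686321, -0.09642248],
       [ 0.01449662,  0.18846268,  0.98197335,  1.71095194],
       [ 0.        ,  0.        ,  0.        ,  1.        ]])}
wrist {'vfov': 60.81984850805064, 'cx': 256.524471302721, 'cy': 189.57599453027402, 'cam_to_world': array([[ 0.41506453,  0.87274059,  0.25699281,  0.3308829 ],
       [-0.90979043,  0.39868023,  0.11547917, -0.53577969],
       [-0.0016746 , -0.28174091,  0.95948906,  0.38352576],
       [ 0.        ,  0.        ,  0.        ,  1.        ]])}
{'t': 0.15, 'joint_pos': array([-1.32152063e+00,  5.28261884e-01,  1.43363007e+00,  1.14681235e-06,
        1.18137662e+00, -1.78538565e-01]), 'qvel': array([ 1.63717299e-03, -1.72265950e-03, -3.80987648e-03, -1.15549660e-04,
        6.17372421e-04,  6.12627632e-05]), 'joint_torque': array([ 2.45397296e-04, -4.40432024e+01, -1.76841903e+01,  6.32862467e-02,
        5.52702660e-02, -9.88195143e-05]), 'tool_pos': array([ 0.25916819, -0.56812383,  0.22978369]), 'ee_rot': array([ 9.77208675e-01,  2.12279304e-01, -2.91014106e-05, -8.37457757e-04]), 'force': array([ 0.24763984, -0.60799662, -1.42410446]), 'wrist_torque': array([ 0.00335125,  0.02433508, -0.01427342]), 'gripper_force': 0.0, 'opening': 0.9987603214305908} 0.008 ['IKError', 'get_image', 'job_done', 'state', 'tips_ahead']
```

View pics/a_side.png

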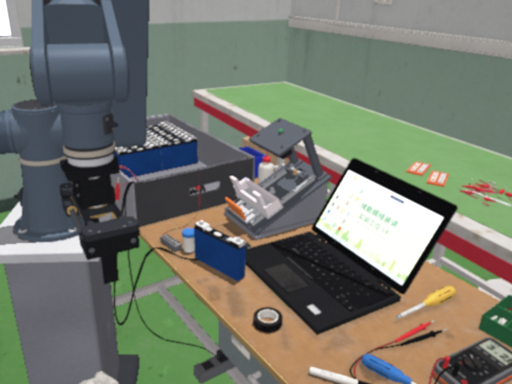

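View pics/a_top.png

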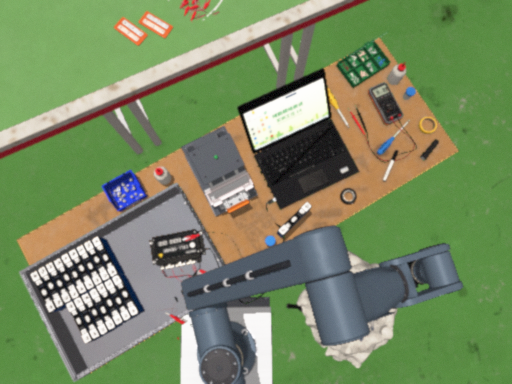

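The side view shows the cell at (195–245, 222–278), tub (188, 238), tape (267, 319) and tester (225–330, 120–235). The top view shows the cell's top along (280,235)–(310,205), tester around (220,170) with the orange plate at (237,206), tub (270,241) and tape (348,196). Next I'll crop in.

```bash
cat > h.py <<'E'
import numpy as np,cv2,pickle
from scipy.spatial.transform import Rotation as R
def ray(im,u,v):
    h=im['color'].shape[0]; f=h/2/np.tan(np.radians(im['vfov'])/2)
    M=im['cam_to_world']; d=M[:3,:3]@np.array([(u-im['cx'])/f,-(v-im['cy'])/f,-1.])
    return M[:3,3],d/np.linalg.norm(d)
def onplane(im,u,v,z):
    o,d=ray(im,u,v); return o+d*(z-o[2])/d[2]
def tri(*obs):
    A=np.zeros((3,3));b=np.zeros(3);rs=[ray(*o) for o in obs]
    for o,d in rs:
        P=np.eye(3)-np.outer(d,d);A+=P;b+=P@o
    p=np.linalg.solve(A,b); return p,[np.linalg.norm((np.eye(3)-np.outer(d,d))@(p-o)) for o,d in rs]
def proj(im,p):
    h=im['color'].shape[0]; f=h/2/np.tan(np.radians(im['vfov'])/2)
    M=im['cam_to_world']; c=M[:3,:3].T@(np.asarray(p)-M[:3,3]); return np.array([im['cx']+f*c[0]/-c[2],im['cy']-f*c[1]/-c[2]])
E
python3 - <<'E'
from h import *
d=pickle.load(open('d0.pkl','rb'))
for n,x0,y0 in (('top',180,115),('side',170,110)):
    c=d[n]['color'][y0:y0+(130 if n=='top' else 180),x0:x0+(190 if n=='top' else 180)]
    k=4 if n=='top' else 3.3
    cv2.imwrite(f'pics/b_{n}.png',cv2.resize(c,None,fx=k,fy=k,interpolation=cv2.INTER_CUBIC)[:,:,::-1])
t=d['top']
for p in ((280,235),(310,205)): print(onplane(t,*p,0.1))
for p in ((270,241),(348,196)): print(onplane(t,*p,0.03))
E
```

```text
[ 0.39755649 -0.19398743  0.1       ]
[ 0.50222027 -0.30218224  0.1       ]
[ 0.38368395 -0.16151566  0.03      ]
[ 0.54634792 -0.45299082  0.03      ]
```

View pics/b_top.png

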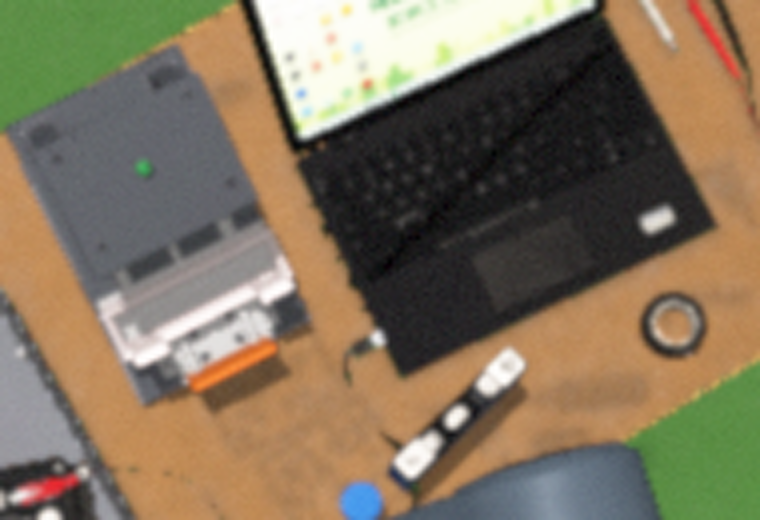

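View pics/b_side.png

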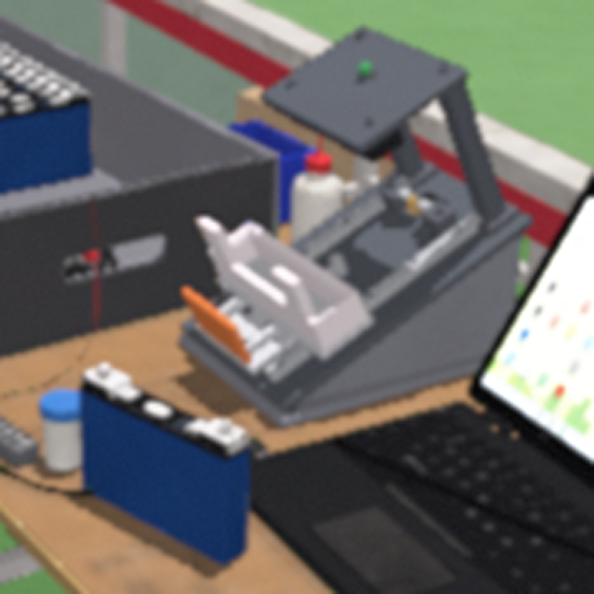

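The crops show the cell top from (395,475) to (520,355) in the top crop. The orange plate edge runs (190,385)–(277,347), so the tester yaw is about 25°. I'll check which way the gripper body's 190 mm lies and triangulate the tester.

Run:
```python
from h import *
d=pickle.load(open('d0.pkl','rb')); t,s,w=d['top'],d['side'],d['wrist']
T=lambda x,y:(t,180+x/4-.4,115+y/4-.4); S=lambda x,y:(s,170+x/3.3-.35,110+y/3.3-.35)
for nm,a,b in (('green dot',(143,168),(365,68)),('plate L corner',(190,388),(185,290)),('plate R',(277,349),(246,350)),
  ('head front-right corner',(258,205),(385,145)),('pocket L backrest top',(132,362),(200,218)),('head far right',(180,45),(465,72)),('head far left',(8,130),(362,30)),('cell near terminal',(415,455),(105,378)),('cell far terminal',(505,368),(230,432))):
    p,e=tri(T(*a),S(*b)); print(nm,p.round(3),np.round(e,4))
# tub, tape: colour
tool=np.eye(4); tool[:3,:3]=R.from_quat([.97721,.21228,0,-.0008]).as_matrix(); tool[:3,3]=[.2592,-.5681,.2298]
im=s['color'].copy()
im=cv2.resize(im[130:310,40:180],None,fx=4,fy=3.3)
for ax,c in ((0,(255,0,0)),(1,(0,255,0))):
  for z in (-.062,):
    pts=[]
    for q in (-.095,-.0375,.0375,.095):
      v=np.zeros(4);v[ax]=q;v[2]=z;v[3]=1
      u=proj(s,(tool@v)[:3]); cv2.circle(im,(int((u[0]-40)*4),int((u[1]-130)*3.3)),5,c,-1)
cv2.imwrite('pics/c.png',np.vstack([im[:,:,::-1]]))
```

```text
green dot [0.634 0.018 0.267] [0.0009 0.0009]
plate L corner [ 0.484 -0.009  0.078] [0.0014 0.0014]
plate R [ 0.527 -0.087  0.058] [0.0031 0.0031]
head front-right corner [ 0.625 -0.074  0.23 ] [0.0119 0.0119]
pocket L backrest top [0.5   0.039 0.125] [0.0018 0.0018]
head far right [ 0.723 -0.011  0.276] [0.0118 0.0118]
head far left [0.656 0.127 0.272] [0.0098 0.0098]
cell near terminal [ 0.418 -0.206  0.1  ] [0.0029 0.0029]
cell far terminal [ 0.499 -0.288  0.098] [0.0023 0.0023]
```

View pics/c.png

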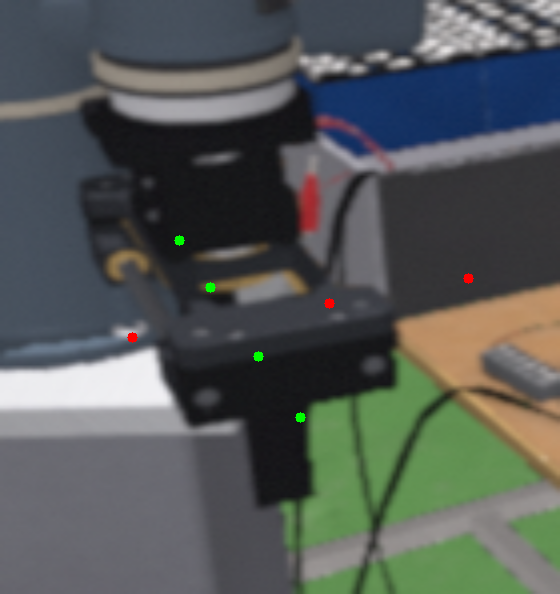

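Red dots mark tool x and green dots tool y, so the body's 190 mm lies along the closing axis. The hand would hit the head plate at full seating, so I'll insert part-way with extra lean towards the robot, release, and press down with the hand turned 90°. First a close look at the tester with the wrist camera.

{"op": "drive_tool", "data": {"deltas": [{"dx": 40,"dy": -38,"dz": -5},{"dx": 40,"dy": -38,"dz": -5},{"dx": 40,"dy": -38,"dz": -5},{"dx": 40,"dy": -38,"dz": -5},{"dx": 40,"dy": -38,"dz": -5},{"dx": 40,"dy": -38,"dz": -5},{"dx": 40,"dy": -38,"dz": -5},{"dx": 40,"dy": -38,"dz": -5},{"dx": 40,"dy": -38,"dz": -5},{"dx": 40,"dy": -38,"dz": -5},{"dx": 40,"dy": -38,"dz": -5},{"dx": 40,"dy": -38,"dz": -5}]}}

```text
validation failed for argument at $.de...
```

{"op": "drive_tool", "data": {"deltas": [{"dx": 0},{"dx": 0},{"dx": 0}]}}

```text
validation failed for argument at $.de...
```

Run:
```python
from h import *
from workcell import ctrl
w=ctrl.get_image('wrist'); s=ctrl.state(); pickle.dump((w,s),open('d1.pkl','wb'))
print(s['tool_pos'],s['ee_rot'],s['t'])
cv2.imwrite('pics/d.png',cv2.resize(w['color'],(768,576),interpolation=cv2.INTER_CUBIC)[:,:,::-1])
```

```text
[ 0.25922032 -0.56822783  0.22992738] [ 9.77208335e-01  2.12281411e-01 -1.48802573e-05 -6.86829307e-04] 0.2
```

View pics/d.png

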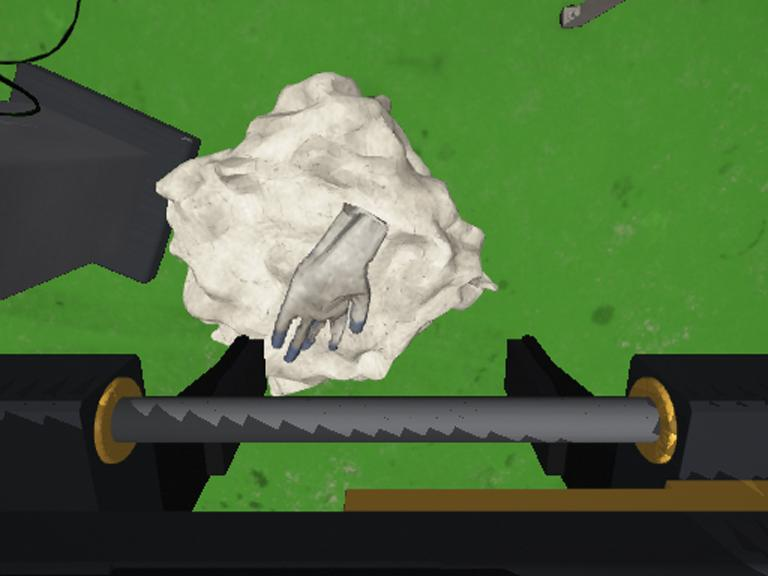

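The move was refused and the arm stayed put. The picture shows only the floor, with the gripper's fingers at (250,340) and (520,340). Rows probably need every field, so I'll retry with full rows.

{"op": "drive_tool", "data": {"deltas": [{"claw": 1,"dx": 40,"dy": -38,"dz": -5,"ax": 0,"ay": 0,"az": 0}]}}

```text
t: 0.3
tool_pos: [0.2764, -0.5274, 0.2343]
ee_rot: [0.978, 0.21, -0.001, 0.002]
force: [1.0, 0.9, 0.2]
opening: 0.997
gripper_force: 0.0
```

{"op": "drive_tool", "data": {"deltas": [{"claw": 1,"dx": 36,"dy": -35,"dz": -4.5,"ax": 0,"ay": 0,"az": 0},{"claw": 1,"dx": 36,"dy": -35,"dz": -4.5,"ax": 0,"ay": 0,"az": 0},{"claw": 1,"dx": 36,"dy": -35,"dz": -4.5,"ax": 0,"ay": 0,"az": 0},{"claw": 1,"dx": 36,"dy": -35,"dz": -4.5,"ax": 0,"ay": 0,"az": 0},{"claw": 1,"dx": 36,"dy": -35,"dz": -4.5,"ax": 0,"ay": 0,"az": 0},{"claw": 1,"dx": 36,"dy": -35,"dz": -4.5,"ax": 0,"ay": 0,"az": 0},{"claw": 1,"dx": 36,"dy": -35,"dz": -4.5,"ax": 0,"ay": 0,"az": 0},{"claw": 1,"dx": 36,"dy": -35,"dz": -4.5,"ax": 0,"ay": 0,"az": 0},{"claw": 1,"dx": 36,"dy": -35,"dz": -4.5,"ax": 0,"ay": 0,"az": 0},{"claw": 1,"dx": 36,"dy": -35,"dz": -4.5,"ax": 0,"ay": 0,"az": 0},{"claw": 1,"dx": 36,"dy": -35,"dz": -4.5,"ax": 0,"ay": 0,"az": 0},{"claw": 1,"dx": 36,"dy": -35,"dz": -4.5,"ax": 0,"ay": 0,"az": 0}]}}

```text
t: 1.5
tool_pos: [0.4604, -0.0534, 0.2801]
ee_rot: [0.977, 0.214, -0.0, 0.0]
force: [-0.3, 0.2, -1.0]
opening: 1.0
gripper_force: 0.0
```

Run:
```python
from h import *
from workcell import ctrl
w=ctrl.get_image('wrist');w=ctrl.get_image('wrist');w=ctrl.get_image('wrist'); s=ctrl.state(); pickle.dump((w,s),open('d1.pkl','wb'))
t=ctrl.get_image('top');si=ctrl.get_image('side');pickle.dump((t,si),open('d1ts.pkl','wb'))
print(s['tool_pos'],s['ee_rot'],s['t'],w['cam_to_world'][:3,3])
cv2.imwrite('pics/d.png',cv2.resize(w['color'],(768,576),interpolation=cv2.INTER_CUBIC)[:,:,::-1])
for p in ([.51,-.04,.06],[.634,.018,.267],[.5,.039,.125],[.458,-.247,.1]): print(proj(w,p)*1.5)
```

```text
[ 0.45987742 -0.05577013  0.27982115] [ 9.77378513e-01  2.11497280e-01 -3.75421500e-04  4.90336217e-05] 1.65 [ 0.53169812 -0.02271813  0.43362772]
[393.60970622 177.2966679 ]
[ 405.08776954 -297.38916091]
[270.05499439 145.25965634]
[617.63862671 363.8540048 ]
```

View pics/d.png

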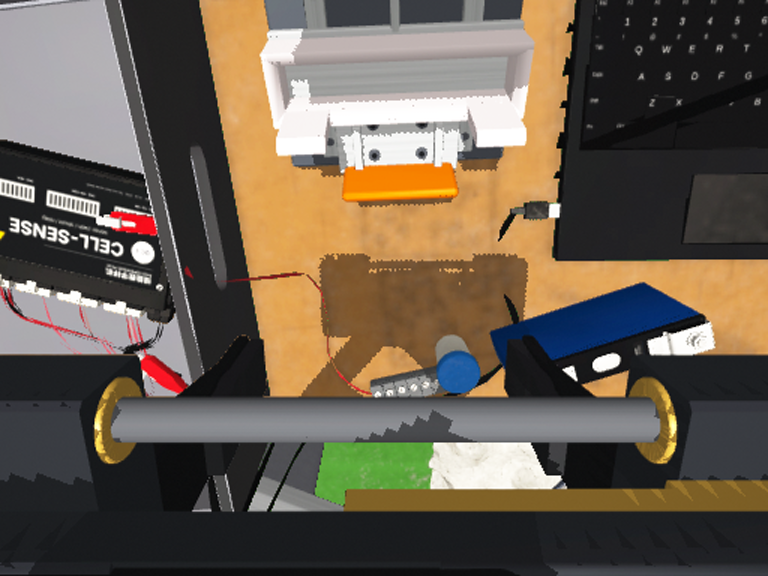

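The wrist view shows the orange plate at (343–458, 163–201), the pocket with back-rests at (262–533, 30–155), the cell's blue face at (492–708, 283–370), and the tub at (458,368). I'll measure these numerically.

Run:
```python
from h import *
w,s=pickle.load(open('d1.pkl','rb')); t,si=pickle.load(open('d1ts.pkl','rb'))
def cont(im,lo,hi,roi=None,eps=1.5,S=4):
    c=cv2.resize(im['color'],None,fx=S,fy=S,interpolation=cv2.INTER_CUBIC)
    m=cv2.inRange(cv2.cvtColor(c,cv2.COLOR_RGB2HSV),lo,hi)
    if roi:
        k=np.zeros_like(m);x0,x1,y0,y1=[S*a for a in roi];k[y0:y1,x0:x1]=255;m&=k
    cs,_=cv2.findContours(m,cv2.RETR_EXTERNAL,cv2.CHAIN_APPROX_NONE);c=max(cs,key=cv2.contourArea)
    return ((cv2.approxPolyDP(c,eps*S,True)[:,0]+.5)/S-.5).round(1), cv2.contourArea(c)/S/S
org=((5,150,120),(18,255,255)); blu=((105,140,40),(125,255,255))
for n,im in (('wrist',w),('side',si),('top',t)):
    roi={'wrist':(200,330,100,150),'side':(215,260,185,230),'top':(220,260,190,220)}[n]
    print(n,'orange',*cont(im,*org,roi,1.0))
    roi={'wrist':(325,490,170,240),'side':(185,260,210,285),'top':(270,320,195,245)}[n]
    try: print(n,'blue',*cont(im,*blu,roi,1.0))
    except Exception as e: print(n,'none')
for a in ((643,283),(492,332)): print('cell bottom',onplane(w,a[0]/1.5-.2,a[1]/1.5-.2,0))
print('tub',onplane(w,458/1.5,370/1.5,.054))
```

```text
wrist orange [[329.4 119.1]
 [325.9 120.1]
 [326.1 123.9]
 [322.9 125.9]
 [322.4 123.4]
 [318.1 122.1]
 [320.1 117.9]
 [313.9 114.4]
 [316.9 111.4]
 [309.4 113.4]
 [307.9 111.9]
 [307.9 108.1]
 [305.9 107.1]
 [303.6 113.1]
 [298.1 108.1]
 [295.1 108.1]
 [292.9 111.1]
 [289.9 111.1]
 [288.1 108.6]
 [242.1 110.4]
 [240.9 113.1]
 [237.1 113.1]
 [235.9 110.6]
 [231.1 111.1]
 [227.6 116.4]
 [225.1 114.6]
 [224.9 110.1]
 [199.6 111.1]
 [200.9 115.6]
 [199.6 114.9]
 [199.6 149.4]
 [247.1 149.4]
 [248.6 145.9]
 [244.6 143.9]
 [247.9 136.1]
 [243.9 137.4]
 [241.6 136.4]
 [239.6 146.4]
 [237.6 148.4]
 [230.4 141.4]
 [228.6 133.9]
 [238.6 135.9]
 [239.4 134.1]
 [287.4 132.1]
 [292.9 133.1]
 [292.9 131.9]
 [300.6 131.6]
 [299.9 134.4]
 [294.1 133.6]
 [291.9 136.1]
 [279.9 135.1]
 [279.6 136.9]
 [284.6 137.6]
 [284.9 140.6]
 [283.4 142.1]
 [278.6 141.4]
 [276.4 138.4]
 [272.4 138.4]
 [270.6 135.1]
 [265.9 136.4]
 [262.9 135.1]
 [261.4 136.6]
 [261.4 135.1]
 [255.4 134.9]
 [256.4 135.6]
 [253.4 137.1]
 [256.9 136.4]
 [256.6 140.1]
 [260.9 138.4]
 [261.4 139.9]
 [264.4 140.4]
 [264.9 143.9]
 [260.6
[... 468 characters left out ...]
4.9]
 [329.4 143.9]] 4126.84375
wrist blue [[465.4 209.1]
 [428.4 188.4]
 [327.4 220.4]
 [326.6 222.1]
 [332.9 239.4]
 [337.4 238.9]
 [338.1 226.1]
 [347.4 226.1]
 [348.9 223.1]
 [354.6 223.6]
 [366.1 238.6]
 [369.9 239.4]] 3205.1875
side orange [[225.4 196.6]
 [224.9 198.9]
 [229.6 206.4]
 [244.1 218.4]
 [239.9 208.4]
 [231.6 200.1]] 116.84375
side blue [[184.6 229.4]
 [184.9 236.1]
 [193.9 236.1]
 [195.1 237.6]
 [195.1 255.9]
 [197.6 258.6]
 [236.4 279.6]
 [242.6 276.1]
 [245.1 257.9]
 [244.6 246.4]
 [237.1 248.4]
 [195.6 227.9]] 1557.71875Traceback (most recent call last):
  File "<stdin>", line 13, in <module>
  File "<stdin>", line 8, in cont
ValueError: max() iterable argument is empty
```

Run:
```python
from h import *
w,s=pickle.load(open('d1.pkl','rb')); t,si=pickle.load(open('d1ts.pkl','rb'))
def cont(im,lo,hi,roi,eps=1.0,S=4):
    c=cv2.resize(im['color'],None,fx=S,fy=S,interpolation=cv2.INTER_CUBIC)
    m=cv2.inRange(cv2.cvtColor(c,cv2.COLOR_RGB2HSV),lo,hi)
    k=np.zeros_like(m);x0,x1,y0,y1=[S*a for a in roi];k[y0:y1,x0:x1]=255;m&=k
    cs,_=cv2.findContours(m,cv2.RETR_EXTERNAL,cv2.CHAIN_APPROX_NONE);c=max(cs,key=cv2.contourArea)
    return ((cv2.approxPolyDP(c,eps*S,True)[:,0]+.5)/S-.5).round(1).tolist()
print('w',cont(w,(5,215,150),(20,255,255),(200,330,95,150)))
print('t',cont(t,(3,170,100),(20,255,255),(220,260,190,225)) if 1 else 0)
for c in ((225.4,196.6),(244.5,218)): print(si['color'][int(c[1]),int(c[0])])
# cell
a=onplane(w,428.4,188.4,0);b=onplane(w,327.4,220.4,0);print('bottom edge',a,b,np.linalg.norm(a-b),np.degrees(np.arctan2(*(a-b)[1::-1])))
a=onplane(w,465.4,209.1,.088);print('top R corner',a)
for c in ((195.3,227.9),(237.1,248.4),(244.8,246.4)): print('side top',onplane(si,*c,.088))
for c in ((197.6,258.6),(236.4,279.6),(242.6,276.1)): print('side bot',onplane(si,*c,0))
print('tub',onplane(w,458/1.5,370/1.5,.054))
# pocket view reads, world tri with side/top later
```

```text
w [[305.1, 127.1], [300.1, 109.4], [295.1, 108.6], [293.9, 111.1], [290.1, 111.6], [287.9, 108.9], [242.4, 111.1], [240.9, 113.6], [237.1, 113.6], [235.9, 111.1], [231.6, 111.4], [228.9, 116.1], [227.6, 130.1], [230.4, 133.6], [301.9, 131.1]]Traceback (most recent call last):
  File "<stdin>", line 10, in <module>
  File "<stdin>", line 7, in cont
ValueError: max() iterable argument is empty
```

Run:
```python
from h import *
w,s=pickle.load(open('d1.pkl','rb')); t,si=pickle.load(open('d1ts.pkl','rb')); d=pickle.load(open('d0.pkl','rb'));t=d['top'];s0=d['side']
def cont(im,lo,hi,roi,eps=1.0,S=4):
    c=cv2.resize(im['color'],None,fx=S,fy=S,interpolation=cv2.INTER_CUBIC)
    m=cv2.inRange(cv2.cvtColor(c,cv2.COLOR_RGB2HSV),lo,hi)
    k=np.zeros_like(m);x0,x1,y0,y1=[S*a for a in roi];k[y0:y1,x0:x1]=255;m&=k
    cs,_=cv2.findContours(m,cv2.RETR_EXTERNAL,cv2.CHAIN_APPROX_NONE);c=max(cs,key=cv2.contourArea)
    return ((cv2.approxPolyDP(c,eps*S,True)[:,0]+.5)/S-.5).round(1).tolist()
print('t',cont(t,(3,185,120),(20,255,255),(222,256,192,220)))
print('s',cont(s0,(3,185,120),(20,255,255),(215,260,185,230),.7))
a=onplane(w,428.4,188.4,0);b=onplane(w,327.4,220.4,0);print('bottom edge',a,b,np.linalg.norm(a-b),np.degrees(np.arctan2(*(a-b)[1::-1])))
a=onplane(w,465.4,209.1,.088);print('top R corner',a)
for c in ((195.3,227.9),(237.1,248.4),(244.8,246.4)): print('side top',onplane(si,*c,.088))
for c in ((197.6,258.6),(236.4,279.6),(242.6,276.1)): print('side bot',onplane(si,*c,0))
print('tub',onplane(w,458/1.5,370/1.5,.054))
# tester: unit axes from yaw; wrist top-edge (lower face side) corners tri with side
for nm,a,b in (('L',(229.5,133.4),(225.2,197.2)),('R',(303.5,131.0),(243.8,217.0))):
    for zz in (.06,.07,.08): print(nm,zz,onplane(w,*a,zz).round(4),onplane(s0,*b,zz).round(4))
for y in (24,24.5,25): pass
```

```text
t [[248.1, 200.9], [245.4, 200.4], [227.9, 209.4], [227.6, 211.6], [230.9, 211.6], [245.9, 204.1]]
s [[240.4, 213.4], [241.9, 215.4], [241.9, 213.9]]
bottom edge [ 0.51539626 -0.29116287  0.        ] [ 0.41564665 -0.18654511  0.        ] 0.14455053916781657 -46.36455954632468
top R corner [ 0.51540889 -0.28775339  0.088     ]
side top [ 0.39987369 -0.20404084  0.088     ]
side top [ 0.49542382 -0.30402992  0.088     ]
side top [ 0.51359017 -0.29602249  0.088     ]
side bot [ 0.40408394 -0.20373047  0.        ]
side bot [ 0.49567154 -0.29903754  0.        ]
side bot [ 0.51134068 -0.28544257  0.        ]
tub [ 0.38664465 -0.15743631  0.054     ]
L 0.06 [ 0.4792 -0.0131  0.06  ] [0.4833 0.0304 0.06  ]
L 0.07 [ 0.4806 -0.0134  0.07  ] [0.4823 0.009  0.07  ]
L 0.08 [ 0.482  -0.0137  0.08  ] [ 0.4813 -0.0123  0.08  ]
R 0.06 [ 0.5164 -0.0882  0.06  ] [ 0.5278 -0.0968  0.06  ]
R 0.07 [ 0.5168 -0.0865  0.07  ] [ 0.526  -0.1161  0.07  ]
R 0.08 [ 0.5172 -0.0847  0.08  ] [ 0.5243 -0.1353  0.08  ]
```

Run:
```python
from h import *
w,s=pickle.load(open('d1.pkl','rb'))
c=w['color'][0:140,168:362]
c=cv2.resize(c,None,fx=4.1,fy=4.1,interpolation=cv2.INTER_CUBIC)
c=cv2.convertScaleAbs(c,alpha=.85)
for x in range(170,362,10): cv2.line(c,(int((x-168+.5)*4.1),0),(int((x-168+.5)*4.1),10 if x%50 else 25),(255,0,0),1)
for y in range(0,140,10): cv2.line(c,(0,int((y+.5)*4.1)),(10 if y%50 else 25,int((y+.5)*4.1)),(255,0,0),1)
cv2.imwrite('pics/e.png',c[:,:,::-1]); print(c.shape)
```

```text
(574, 795, 3)
```

View pics/e.png

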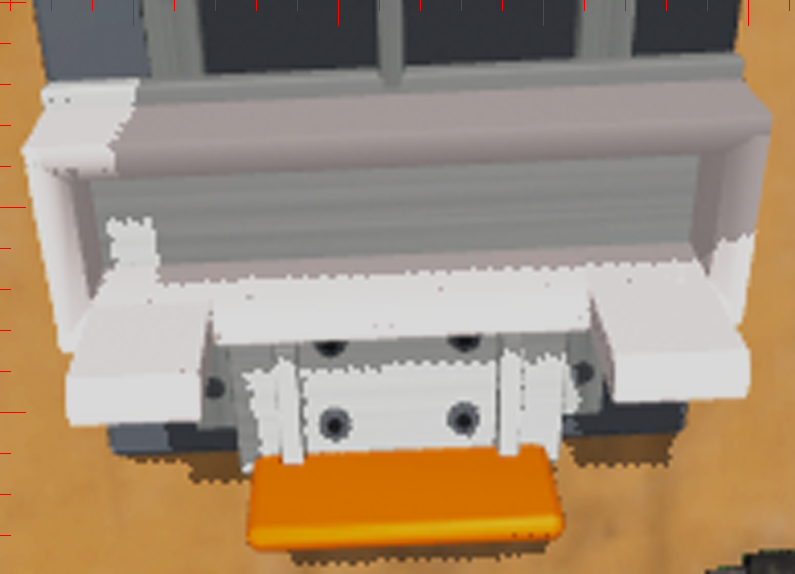

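The crop shows the back-rest top strips at (66–205, 385–425) and (612–748, 355–400), the plate's top edge at (248–564, 515–549), and the widest rim corners at (22,150) and (772,115). Next I'll solve for the pocket pose from these points.

```bash
cat > fit.py <<'E'
from h import *
from scipy.optimize import least_squares
w,s=pickle.load(open('d1.pkl','rb')); d=pickle.load(open('d0.pkl','rb'))
W=lambda x,y:(w,np.array([168+x/4.1-.5,y/4.1-.5]))
T=lambda x,y:(d['top'],np.array([180+x/4-.4,115+y/4-.4])); S=lambda x,y:(d['side'],np.array([170+x/3.3-.35,110+y/3.3-.35]))
def axes(yaw): return R.from_euler('ZY',[yaw,-25],degrees=True).as_matrix()
Z='zc'
obs=[((-23.5,75,70),W(67,424)),((-23.5,-75,70),W(749,398)),((-14.5,75,70),W(66,388)),((-14.5,-75,70),W(748,352)),
((-23.5,46,70),W(203,418)),((-23.5,-46,70),W(613,402)),((-14.5,46,70),W(203,379)),((-14.5,-46,70),W(613,359)),
((-76,42,Z),W(247,550)),((-76,-42,Z),W(564,536)),((23.5,84.5,30),W(22,150)),((23.5,-84.5,30),W(772,115)),
((-23.5,75,70),T(132,366)),((-14.5,75,70),S(200,216)),((-76,42,Z),S(183,289))]
def pts(p):
    M=axes(p[3]); return [p[:3]+M@(np.array([a[0],a[1],p[4]*1e3+22 if a[2]==Z else a[2]])/1e3) for a,_ in obs]
def f(p): return np.concatenate([proj(o[0],q)-o[1] for (a,o),q in zip(obs,pts(p))])
if __name__=='__main__':
    r=least_squares(f,[.53,-.02,.07,25,.01],loss='soft_l1'); print(r.x.round(4)); print(r.fun.reshape(-1,2).round(1).tolist())
    p=r.x; M=axes(p[3]); home=p[:3]+M@[.1,0,0]; head=home+M@[0,0,.115]
    print('axes',M.round(3).tolist(),'head',head.round(4),'greendot in pocket',(M.T@(np.array([.634,.018,.267])-p[:3])).round(4))
    np.save('p.npy',p)
    for x,y in ((.074,.06),(.074,-.06)):
        for z in (.125,.14): print(x,y,z,proj(d['top'],p[:3]+M@[x,y,z]).round(1),((proj(d['top'],p[:3]+M@[x,y,z])-[180,115])*4).round(0))
E
python3 fit.py
```

```text
[ 5.76000e-01 -1.05000e-02  6.88000e-02  2.69616e+01  1.91000e-02]
[[1.4, 0.0], [-1.5, -0.9], [-0.2, -0.4], [0.2, 0.9], [-0.3, 0.1], [-0.1, -0.5], [-1.5, 0.3], [0.8, 0.6], [0.3, 0.2], [-0.0, 0.3], [-1.0, -0.2], [0.9, -0.3], [1.6, 0.5], [2.2, 0.3], [-0.3, 1.9]]
axes [[0.808, -0.453, -0.377], [0.411, 0.891, -0.192], [0.423, 0.0, 0.906]] head [0.6135 0.0085 0.2153] greendot in pocket [ 0.1423 -0.0009  0.1523]
0.074 0.06 0.125 [207.1 182.6] [109. 271.]
0.074 0.06 0.14 [207.6 183.4] [110. 274.]
0.074 -0.06 0.125 [239.5 166.3] [238. 205.]
0.074 -0.06 0.14 [240.3 166.9] [241. 208.]
```

The fit is good to about 1 px. The green dot lands at y≈0, z=152 in pocket axes, which fits the sizes given. I now move over the cell, centre (0.4575, −0.2465) at −46.3°.

{"op": "drive_tool", "data": {"deltas": [{"claw": 1,"dx": -8,"dy": 17.2,"dz": 6,"ax": 0,"ay": 0,"az": -109},{"claw": 1,"dx": -8,"dy": 17.2,"dz": 6,"ax": 0,"ay": 0,"az": -109},{"claw": 1,"dx": -8,"dy": 17.2,"dz": 6,"ax": 0,"ay": 0,"az": -109},{"claw": 1,"dx": -8,"dy": 17.2,"dz": 6,"ax": 0,"ay": 0,"az": -109},{"claw": 1,"dx": -8,"dy": 17.2,"dz": 6,"ax": 0,"ay": 0,"az": -109},{"claw": 1,"dx": -8,"dy": 17.2,"dz": 6,"ax": 0,"ay": 0,"az": -109},{"claw": 1,"dx": -8,"dy": 17.2,"dz": 6,"ax": 0,"ay": 0,"az": -109},{"claw": 1,"dx": -8,"dy": 17.2,"dz": 6,"ax": 0,"ay": 0,"az": -109},{"claw": 1,"dx": -8,"dy": 17.2,"dz": 6,"ax": 0,"ay": 0,"az": -109},{"claw": 1,"dx": -8,"dy": 17.2,"dz": 6,"ax": 0,"ay": 0,"az": -109},{"claw": 1,"dx": -8,"dy": 17.2,"dz": 6,"ax": 0,"ay": 0,"az": -109},{"claw": 1,"dx": -8,"dy": 17.2,"dz": 6,"ax": 0,"ay": 0,"az": -109}]}}

```text
t: 2.95
tool_pos: [0.458, -0.2457, 0.2199]
ee_rot: [0.459, 0.888, -0.0, -0.0]
force: [0.4, 0.5, 0.4]
opening: 0.999
gripper_force: 0.0
```

```bash
cat >> h.py <<'E'
def delta(s,pos,Rt):
    "dx dy dz cm, rotvec deg from state s to a target TCP pose"
    M=R.from_quat(s['ee_rot']); v=M.inv().apply(np.asarray(pos)-s['tool_pos'])*100
    r=(M.inv()*R.from_matrix(Rt)).as_rotvec(degrees=True); return v.round(2),r.round(1)
E
python3 - <<'E'
from h import *
from workcell import ctrl
s=ctrl.state(); print(s['tool_pos'],s['ee_rot'],s['joint_pos'].round(2))
a=np.radians(133.7);x=np.array([np.cos(a),np.sin(a),0]);z=np.array([0,0,-1.])
Rt=np.c_[x,np.cross(z,x),z]
print(delta(s,[.4575,-.2465,.22],Rt))
w=ctrl.get_image('wrist');pickle.dump((w,ctrl.state()),open('d2.pkl','wb'))
hsv=cv2.cvtColor(w['color'],cv2.COLOR_RGB2HSV)
for c in ([0,0,.088],):
  for L in (-.074,.074):
    for T in (-.013,.013):
      q=np.array([.4575,-.2465,.088])+L*x+T*np.cross(z,x); print(proj(w,q).round(1))
E
```

```text
[ 0.45795814 -0.24574229  0.21987294] [ 4.59476469e-01  8.88189917e-01 -1.18547747e-05 -2.14254391e-04] [-0.71  0.4   1.71 -0.    1.03 -1.32]
(array([-0.04, -0.08, -0.01]), array([-0. , -0. , -8.4]))
[252.4 257.4]
[279.  253.9]
[226.1 101. ]
[256.6  96.3]
```

{"op": "drive_tool", "data": {"deltas": [{"claw": 1,"dx": 0,"dy": -0.1,"dz": 0,"ax": 0,"ay": 0,"az": -8.4},{"claw": 1,"dx": 0,"dy": -0.1,"dz": 0,"ax": 0,"ay": 0,"az": -8.4}]}}

```text
t: 3.2
tool_pos: [0.4574, -0.246, 0.2199]
ee_rot: [0.397, 0.918, -0.0, -0.0]
force: [-0.1, -0.1, 0.1]
opening: 1.001
gripper_force: 0.0
```

Run:
```python
from h import *
from workcell import ctrl
w=ctrl.get_image('wrist');w=ctrl.get_image('wrist');s=ctrl.state();pickle.dump((w,s),open('d2.pkl','wb'))
print(s['tool_pos'],s['ee_rot'])
a=np.radians(133.7);x=np.array([np.cos(a),np.sin(a),0]);y=np.array([np.sin(a),-np.cos(a),0]);c=np.array([.4575,-.2465,0])
hsv=cv2.cvtColor(w['color'],cv2.COLOR_RGB2HSV)
m=cv2.inRange(hsv,(0,0,170),(180,40,255)); m[:,:200]=0;m[:,312:]=0
n,l,st,ce=cv2.connectedComponentsWithStats(m)
for i in range(1,n):
    if st[i,4]>25:
        p=onplane(w,*ce[i],.104); print('white',st[i],ce[i].round(1),'cell x,y',((p-c)@x).round(4),((p-c)@y).round(4))
b=cv2.inRange(hsv,(105,140,30),(125,255,255))
b[:,:180]=0;b[:,340:]=0
print('blue px per row', [(r,int(np.flatnonzero(b[r])[0]),int(np.flatnonzero(b[r])[-1])) for r in range(80,300,15) if b[r].any()])
```

```text
[ 0.45761677 -0.24561358  0.21997335] [ 3.97444759e-01  9.17626097e-01  6.82072424e-05 -7.54502273e-05]
white [238   3   7   8  39] [241.4   6.7] cell x,y 0.1389 -0.0082
white [238  17   6   7  31] [240.4  20.1] cell x,y 0.13 -0.0092
white [237  29   6   8  35] [239.4  32.4] cell x,y 0.1216 -0.0101
white [ 240   97   27   55 1234] [253.3 122.5] cell x,y 0.0548 -0.0005
white [248 167  14  23 261] [254.5 178.8] cell x,y 0.0077 -0.0
white [244 214  24  46 881] [255.3 239.3] cell x,y -0.0485 0.0
white [200 316  14  25  67] [208.6 328.6] cell x,y -0.1438 -0.0469
blue px per row []
```

Cell confirmed to within 3 mm and 0.3°. Descending to grasp.

{"op": "drive_tool", "data": {"deltas": [{"claw": 1,"dx": 0.3,"dy": 0,"dz": 5,"ax": 0,"ay": 0,"az": 0},{"claw": 1,"dx": 0.3,"dy": 0,"dz": 9,"ax": 0,"ay": 0,"az": 0},{"claw": 1,"dx": 0.3,"dy": 0,"dz": 12,"ax": 0,"ay": 0,"az": 0},{"claw": 1,"dx": 0.3,"dy": 0,"dz": 14,"ax": 0,"ay": 0,"az": 0},{"claw": 1,"dx": 0.3,"dy": 0,"dz": 15.4,"ax": 0,"ay": 0,"az": 0},{"claw": 1,"dx": 0.3,"dy": 0,"dz": 15.4,"ax": 0,"ay": 0,"az": 0},{"claw": -0.5,"dx": 0.3,"dy": 0,"dz": 15.4,"ax": 0,"ay": 0,"az": 0},{"claw": -0.5,"dx": 0.3,"dy": 0,"dz": 15.4,"ax": 0,"ay": 0,"az": 0},{"claw": -0.5,"dx": 0.3,"dy": 0,"dz": 15.4,"ax": 0,"ay": 0,"az": 0},{"claw": -0.5,"dx": 0.3,"dy": 0,"dz": 15.4,"ax": 0,"ay": 0,"az": 0},{"claw": -0.5,"dx": 0.3,"dy": 0,"dz": 15.4,"ax": 0,"ay": 0,"az": 0}], "newtons": 40}}

```text
t: 4.4
tool_pos: [0.4562, -0.2429, 0.0666]
ee_rot: [0.395, 0.919, -0.0, 0.001]
force: [0.2, -0.7, -0.1]
opening: 0.629
gripper_force: 0.0
```

{"op": "drive_tool", "data": {"deltas": [{"claw": -0.6,"dx": 0,"dy": 0,"dz": 0,"ax": 0,"ay": 0,"az": 0},{"claw": -0.6,"dx": 0,"dy": 0,"dz": 0,"ax": 0,"ay": 0,"az": 0},{"claw": -0.6,"dx": 0,"dy": 0,"dz": 0,"ax": 0,"ay": 0,"az": 0},{"claw": -0.6,"dx": 0,"dy": 0,"dz": 0,"ax": 0,"ay": 0,"az": 0},{"claw": -0.6,"dx": 0,"dy": 0,"dz": 0,"ax": 0,"ay": 0,"az": 0},{"claw": -0.6,"dx": 0,"dy": 0,"dz": 0,"ax": 0,"ay": 0,"az": 0},{"claw": -0.6,"dx": 0,"dy": 0,"dz": 0,"ax": 0,"ay": 0,"az": 0},{"claw": -0.6,"dx": 0,"dy": 0,"dz": 0,"ax": 0,"ay": 0,"az": 0},{"claw": -0.6,"dx": 0,"dy": 0,"dz": 0,"ax": 0,"ay": 0,"az": 0}], "newtons": 40}}

```text
t: 5.3
tool_pos: [0.4559, -0.2428, 0.066]
ee_rot: [0.395, 0.919, -0.0, -0.0]
force: [-0.2, -0.6, -1.0]
opening: 0.296
gripper_force: 39.4
```

```bash
cat > tgt.py <<'E'
from h import *
from fit import axes
from workcell import ctrl
p=np.load('p.npy'); M=axes(p[3])
def place(th,Bx,Bz,By=0,tcp=.066):
    t=np.radians(th); cz=M@[-np.sin(t),0,np.cos(t)]; cy=M@[np.cos(t),0,np.sin(t)]
    B=p[:3]+M@[Bx,By,Bz]; return B+tcp*cz, np.c_[M[:,1],cy,-cz]
E
python3 - <<'E'
from tgt import *
s=ctrl.state()
s2=dict(s);s2['tool_pos']=s['tool_pos']+[0,0,.19]
for Bz in (.087,.027):
    B=np.array([.004,Bz]); t=np.radians(6)
    pos,Rt=place(6,.004-(Bz-.027)*np.tan(t),Bz); print(pos,delta(s,pos,Rt),delta(s2,pos,Rt))
E
```

```text
[ 0.51108428 -0.04356914  0.20325733] (array([ 10.65,  17.71, -13.72]), array([-30.8,  -4.5,  16.1])) (array([10.65, 17.72,  5.28]), array([-30.8,  -4.5,  16.1]))
[ 0.53877954 -0.02948109  0.151544  ] (array([ 9.77, 20.69, -8.55]), array([-30.8,  -4.5,  16.1])) (array([ 9.77, 20.69, 10.45]), array([-30.8,  -4.5,  16.1]))
```

{"op": "drive_tool", "data": {"deltas": [{"claw": -0.6,"dx": 0,"dy": 0,"dz": -1,"ax": 0,"ay": 0,"az": 0},{"claw": -0.6,"dx": 0,"dy": 0,"dz": -4,"ax": 0,"ay": 0,"az": 0},{"claw": -0.6,"dx": 0,"dy": 0,"dz": -8,"ax": 0,"ay": 0,"az": 0},{"claw": -0.6,"dx": 0,"dy": 0,"dz": -12,"ax": 0,"ay": 0,"az": 0},{"claw": -0.6,"dx": 0,"dy": 0,"dz": -16,"ax": 0,"ay": 0,"az": 0},{"claw": -0.6,"dx": 0,"dy": 0,"dz": -20,"ax": 0,"ay": 0,"az": 0},{"claw": -0.6,"dx": 0,"dy": 0,"dz": -20,"ax": 0,"ay": 0,"az": 0}], "newtons": 40}}

```text
t: 6.0
tool_pos: [0.4585, -0.2444, 0.2716]
ee_rot: [0.395, 0.919, -0.002, 0.006]
force: [0.4, -1.1, -4.1]
opening: 0.298
gripper_force: 39.4
```

{"op": "drive_tool", "data": {"deltas": [{"claw": -0.6,"dx": 10.6,"dy": 17.7,"dz": 2,"ax": -30.8,"ay": -4.5,"az": 16.1},{"claw": -0.6,"dx": 10.6,"dy": 17.7,"dz": 2,"ax": -30.8,"ay": -4.5,"az": 16.1},{"claw": -0.6,"dx": 10.6,"dy": 17.7,"dz": 2,"ax": -30.8,"ay": -4.5,"az": 16.1},{"claw": -0.6,"dx": 10.6,"dy": 17.7,"dz": 2,"ax": -30.8,"ay": -4.5,"az": 16.1},{"claw": -0.6,"dx": 10.6,"dy": 17.7,"dz": 2,"ax": -30.8,"ay": -4.5,"az": 16.1},{"claw": -0.6,"dx": 10.6,"dy": 17.7,"dz": 2,"ax": -30.8,"ay": -4.5,"az": 16.1},{"claw": -0.6,"dx": 10.6,"dy": 17.7,"dz": 2,"ax": -30.8,"ay": -4.5,"az": 16.1},{"claw": -0.6,"dx": 10.6,"dy": 17.7,"dz": 2,"ax": -30.8,"ay": -4.5,"az": 16.1}], "newtons": 40}}

```text
t: 6.8
tool_pos: [0.5121, -0.0453, 0.2461]
ee_rot: [0.504, 0.822, 0.227, 0.141]
force: [0.3, -0.3, -5.2]
opening: 0.297
gripper_force: 39.8
```

Run:
```python
from tgt import *
for i in range(3): si=ctrl.get_image('side')
w=ctrl.get_image('wrist');s=ctrl.state(); pickle.dump((w,si,s),open('d3.pkl','wb'))
print(s['tool_pos'],s['force'],s['joint_pos'].round(2),s['t'])
for Bz in (.087,.027):
    t=np.radians(6); pos,Rt=place(6,.004-(Bz-.027)*np.tan(t),Bz); print(delta(s,pos,Rt))
# predicted cell terminal/corner pixels if centred on the TCP
Rm=R.from_quat(s['ee_rot']).as_matrix(); B=s['tool_pos']+Rm[:,2]*.066
C=lambda x,y,z: proj(si,B+Rm@[x,y,-z]).round(1)
for x in(-.074,.074): print('pred bottom/top near-face',C(x,-.013,0),C(x,-.013,.088))
hsv=cv2.cvtColor(si['color'],cv2.COLOR_RGB2HSV);b=cv2.inRange(hsv,(105,140,30),(125,255,255));b[:,:170]=0;b[:100]=0;b[:,330:]=0;b[240:]=0
n,l,st,ce=cv2.connectedComponentsWithStats(b);print(st[st[:,4]>100])
cv2.imwrite('pics/f.png',np.hstack([cv2.resize(si['color'][90:250,170:330],(480,480),interpolation=cv2.INTER_CUBIC),cv2.resize(w['color'][:,100:420][:,:],(320,384))[:, :].repeat(1,0) if 0 else cv2.copyMakeBorder(cv2.resize(w['color'][0:300,116:396],(320,343)),0,137,0,0,cv2.BORDER_CONSTANT)])[:,:,::-1])
```

```text
[ 0.5118246  -0.04491579  0.24622774] [-0.17835118  0.06877108 -4.96295466] [-0.58  0.26  2.02  0.74  0.72 -1.59] 7.0
(array([ 0.16, -2.22,  3.68]), array([0. , 0.1, 0. ]))
(array([ 0.17, -2.22,  9.71]), array([0. , 0.1, 0. ]))
pred bottom/top near-face [259.7 175.1] [245.4 150.3]
pred bottom/top near-face [231.  157.6] [216.8 134.2]
[[     0      0    512    384 195363]
 [   223    140     42     37    589]
 [   170    142     27     26    580]]
```

Run:
```python
from tgt import *
w,si,s=pickle.load(open('d3.pkl','rb'))
Rm=R.from_quat(s['ee_rot']).as_matrix(); B=s['tool_pos']+Rm[:,2]*.066
C=lambda im,x,y,z: proj(im,B+Rm@[x,y,-z]).round(1)
S=4;c=cv2.resize(si['color'],None,fx=S,fy=S,interpolation=cv2.INTER_CUBIC)
b=cv2.inRange(cv2.cvtColor(c,cv2.COLOR_RGB2HSV),(105,120,30),(125,255,255));b[:,:210*S]=0;b[:130*S]=0;b[:,300*S:]=0;b[200*S:]=0
cs,_=cv2.findContours(b,0,cv2.CHAIN_APPROX_NONE);k=max(cs,key=cv2.contourArea)
print(((cv2.approxPolyDP(k,4,True)[:,0]+.5)/S-.5).round(1).tolist())
for y in (-.013,.013):
  for x in (-.074,.074): print(x,y,C(si,x,y,0),C(si,x,y,.088), 'wrist top',C(w,x,y,.088))
hsv=cv2.cvtColor(w['color'],cv2.COLOR_RGB2HSV);m=cv2.inRange(hsv,(0,0,150),(180,45,255));m[:,:225]=0;m[:,290:]=0
n,l,st,ce=cv2.connectedComponentsWithStats(m)
for i in range(1,n):
    if st[i,4]>80: print(st[i],ce[i].round(1))
for x in (-.0517,.0517): print('pred terminal',C(w,x,0,.104))
```

```text
[[222.1, 139.6], [231.6, 156.4], [239.6, 162.6], [253.4, 169.9], [254.9, 176.4], [264.9, 168.9], [261.1, 159.6], [261.1, 157.1], [263.9, 154.6], [256.9, 151.4], [252.9, 144.9], [245.6, 149.4], [233.1, 143.1], [236.6, 150.1], [234.4, 152.1]]
-0.074 -0.013 [259.7 175.1] [245.4 150.3] wrist top [229.4 398.9]
0.074 -0.013 [231.  157.6] [216.8 134.2] wrist top [220.6 101.6]
-0.074 0.013 [267.  168.8] [253.2 143.8] wrist top [279.8 398.9]
0.074 0.013 [237.8 151.9] [224.  128.4] wrist top [287.7 101.7]
[ 225   84   65   26 1313] [256.8  94.3]
[230 110  54   5 258] [256.7 112.1]
[ 227  116   60  106 5407] [256.7 163.2]
[243 251  28  13 280] [256.8 258. ]
[225 280  65   6 350] [258.4 282.2]
pred terminal [254.3 392.2]
pred terminal [253.9 166.9]
```

{"op": "drive_tool", "data": {"deltas": [{"claw": -0.6,"dx": 0.05,"dy": -2.2,"dz": 2,"ax": 0,"ay": 0,"az": 0},{"claw": -0.6,"dx": 0.05,"dy": -2.2,"dz": 4,"ax": 0,"ay": 0,"az": 0},{"claw": -0.6,"dx": 0.05,"dy": -2.2,"dz": 6,"ax": 0,"ay": 0,"az": 0},{"claw": -0.6,"dx": 0.05,"dy": -2.2,"dz": 7.5,"ax": 0,"ay": 0,"az": 0},{"claw": -0.6,"dx": 0.05,"dy": -2.2,"dz": 8.5,"ax": 0,"ay": 0,"az": 0},{"claw": -0.6,"dx": 0.05,"dy": -2.2,"dz": 9,"ax": 0,"ay": 0,"az": 0},{"claw": -0.6,"dx": 0.05,"dy": -2.2,"dz": 9.2,"ax": 0,"ay": 0,"az": 0},{"claw": -0.6,"dx": 0.05,"dy": -2.2,"dz": 9.2,"ax": 0,"ay": 0,"az": 0}], "newtons": 40}}

```text
t: 7.8
tool_pos: [0.5369, -0.031, 0.156]
ee_rot: [0.504, 0.821, 0.228, 0.14]
force: [0.2, -0.0, -5.4]
opening: 0.298
gripper_force: 39.8
```

{"op": "drive_tool", "data": {"deltas": [{"claw": -0.6,"dx": 0,"dy": 0,"dz": 0.2,"ax": 0,"ay": 0,"az": 0},{"claw": -0.6,"dx": 0,"dy": 0,"dz": 0.4,"ax": 0,"ay": 0,"az": 0},{"claw": -0.6,"dx": 0,"dy": 0,"dz": 0.5,"ax": 0,"ay": 0,"az": 0},{"claw": -0.6,"dx": 0,"dy": 0,"dz": 0.5,"ax": 0,"ay": 0,"az": 0}], "newtons": 40}}

```text
t: 8.2
tool_pos: [0.5389, -0.0298, 0.1527]
ee_rot: [0.503, 0.821, 0.228, 0.141]
force: [-5.2, -0.7, 4.0]
opening: 0.298
gripper_force: 39.8
```

{"op": "drive_tool", "data": {"deltas": [{"claw": -0.6,"dx": 0,"dy": 0,"dz": 0.1,"ax": 0,"ay": 0,"az": 0},{"claw": -0.6,"dx": 0,"dy": 0,"dz": 0.2,"ax": 0,"ay": 0,"az": 0},{"claw": -0.6,"dx": 0,"dy": 0,"dz": 0.3,"ax": 0,"ay": 0,"az": 0},{"claw": -0.6,"dx": 0,"dy": 0,"dz": 0.3,"ax": 0,"ay": 0,"az": 0}], "newtons": 40}}

```text
t: 8.6
tool_pos: [0.5404, -0.0287, 0.1524]
ee_rot: [0.503, 0.821, 0.229, 0.142]
force: [-14.0, -3.4, 22.6]
opening: 0.294
gripper_force: 40.0
```

Run:
```python
from tgt import *
s=ctrl.state(); Rm=R.from_quat(s['ee_rot']).as_matrix()
_,_,s0=pickle.load(open('d3.pkl','rb'))
dF=s['force']-s0['force']; dT=s['wrist_torque']-s0['wrist_torque']
print('F tool',(Rm.T@dF).round(1),'T tool',(Rm.T@dT).round(2),'F pocket',(M.T@dF).round(1),s['force'])
print('T0',(Rm.T@s0['wrist_torque']).round(3),'F0',(Rm.T@s0['force']).round(2))
B=s['tool_pos']+Rm[:,2]*.066
for x in(-.074,.074):
  for y in(-.013,.013): print(x,y,((M.T@(B+Rm@[x,y,0]-p[:3]))*1e3).round(1))
```

```text
F tool [  3.1   2.5 -30.8] T tool [-0.62  0.27 -0.33] F pocket [-0.9  3.2 30.9] [-13.99233038  -3.39766016  22.62904752]
T0 [ 0.688 -0.025 -0.007] F0 [ 0.16 -2.69  4.17]
-0.074 -0.013 [ -6.4 -74.3  25.8]
-0.074 0.013 [ 19.4 -74.2  28.7]
0.074 -0.013 [-6.8 73.7 25.4]
0.074 0.013 [19.1 73.8 28.3]
```

Contact came at B.z≈28, and the moments suggest wedging between the right back-rest and the upper flare. I'll back off 1 cm, cut the lean to 2.5°, trim yaw slightly and retry.

Run:
```python
from tgt import *
s=ctrl.state()
Rz=R.from_euler('z',.7,degrees=True).as_matrix()
t=np.radians(2.5)
for Bz in (.040,.026):
    pos,Rt=place(2.5,.0028-(Bz-.026)*np.tan(t),Bz,-.000); print(delta(s,pos,Rz@Rt))
```

```text
(array([ 0.01,  0.17, -1.32]), array([ 3.8,  0.5, -0.5]))
(array([0.01, 0.07, 0.08]), array([ 3.8,  0.5, -0.5]))
```

{"op": "drive_tool", "data": {"deltas": [{"claw": -0.6,"dx": 0,"dy": 0,"dz": -0.8,"ax": 0,"ay": 0,"az": 0},{"claw": -0.6,"dx": 0,"dy": 0.15,"dz": -1.6,"ax": 2,"ay": 0.3,"az": -0.3},{"claw": -0.6,"dx": 0,"dy": 0.15,"dz": -1.6,"ax": 3.8,"ay": 0.5,"az": -0.5},{"claw": -0.6,"dx": 0,"dy": 0.15,"dz": -1.6,"ax": 3.8,"ay": 0.5,"az": -0.5},{"claw": -0.6,"dx": 0,"dy": 0.15,"dz": -1.6,"ax": 3.8,"ay": 0.5,"az": -0.5}], "newtons": 40}}

```text
t: 9.1
tool_pos: [0.534, -0.0317, 0.1635]
ee_rot: [0.503, 0.831, 0.202, 0.121]
force: [-0.1, 0.1, -5.4]
opening: 0.3
gripper_force: 40.0
```

Run:
```python
from tgt import *
s=ctrl.state()
Rz=R.from_euler('z',.7,degrees=True).as_matrix()
t=np.radians(2.5)
for Bz in (.040,.026):
    pos,Rt=place(2.5,.0028-(Bz-.026)*np.tan(t),Bz,-.000); print(delta(s,pos,Rz@Rt))
print(s['force'])
w=ctrl.get_image('wrist');Rm=R.from_quat(s['ee_rot']).as_matrix(); B=s['tool_pos']+Rm[:,2]*.066
hsv=cv2.cvtColor(w['color'],cv2.COLOR_RGB2HSV);m=cv2.inRange(hsv,(0,0,150),(180,45,255));m[:,:225]=0;m[:,290:]=0
n,l,st,ce=cv2.connectedComponentsWithStats(m)
for i in range(1,n):
    if st[i,4]>200: print(st[i],ce[i].round(1))
```

```text
(array([-0.02,  0.19, -0.02]), array([-0.2, -0.2, -0.1]))
(array([-0.03,  0.19,  1.38]), array([-0.2, -0.2, -0.1]))
[-0.12765305  0.05043188 -5.43175719]
[ 225   83   65   29 1386] [256.5  94.5]
[229 110  55   5 266] [256.1 112. ]
[ 227  116   59  106 5411] [256.3 163.2]
[243 251  28  14 306] [256.6 258.4]
[ 225  276   65   17 1062] [256.5 283.8]
```

Grip unchanged (terminal still at row 163). Descending again.

{"op": "drive_tool", "data": {"deltas": [{"claw": -0.6,"dx": 0,"dy": 0.2,"dz": 0.4,"ax": 0,"ay": 0,"az": 0},{"claw": -0.6,"dx": 0,"dy": 0.2,"dz": 0.8,"ax": 0,"ay": 0,"az": 0},{"claw": -0.6,"dx": 0,"dy": 0.2,"dz": 1.0,"ax": 0,"ay": 0,"az": 0},{"claw": -0.6,"dx": 0,"dy": 0.2,"dz": 1.2,"ax": 0,"ay": 0,"az": 0},{"claw": -0.6,"dx": 0,"dy": 0.2,"dz": 1.3,"ax": 0,"ay": 0,"az": 0},{"claw": -0.6,"dx": 0,"dy": 0.2,"dz": 1.4,"ax": 0,"ay": 0,"az": 0},{"claw": -0.6,"dx": 0,"dy": 0.2,"dz": 1.4,"ax": 0,"ay": 0,"az": 0}], "newtons": 40}}

```text
t: 9.85
tool_pos: [0.5406, -0.0278, 0.1524]
ee_rot: [0.503, 0.831, 0.202, 0.12]
force: [-6.9, -1.7, 4.1]
opening: 0.293
gripper_force: 40.0
```

```bash
cat > con.py <<'E'
from tgt import *
s=ctrl.state(); Rm=R.from_quat(s['ee_rot']).as_matrix()
_,_,s0=pickle.load(open('d3.pkl','rb'))
W=np.array([0,0,-4.98]); g=Rm.T@W
dF=Rm.T@(s['force'])-g; dT=Rm.T@s['wrist_torque']-np.cross([0,0,.256],g)
print('F tool',dF.round(1),'T tool',dT.round(2),'F pocket',(M.T@Rm@dF).round(1))
B=s['tool_pos']+Rm[:,2]*.066
for x in(-.074,.074):
  for y in(-.013,.013): print(x,y,((M.T@(B+Rm@[x,y,0]-p[:3]))*1e3).round(1))
E
python3 con.py
```

```text
F tool [  1.7  -2.  -11.2] T tool [ 0.25 -0.04  0.1 ] F pocket [-2.5  1.6 11.1]
-0.074 -0.013 [-10.1 -72.9  25.4]
-0.074 0.013 [ 15.9 -72.6  26.4]
0.074 -0.013 [-11.6  75.1  26.6]
0.074 0.013 [14.4 75.4 27.6]
```

Run:
```python
from h import *
from workcell import ctrl
w=ctrl.get_image('wrist');s=ctrl.state();pickle.dump((w,s),open('d4.pkl','wb'))
c=cv2.resize(w['color'][20:160,170:345],None,fx=4.2,fy=4.2,interpolation=cv2.INTER_CUBIC);c=cv2.convertScaleAbs(c,alpha=.85)
cv2.imwrite('pics/g.png',c[:,:,::-1]);print(c.shape)
```

```text
(588, 735, 3)
```

View pics/g.png

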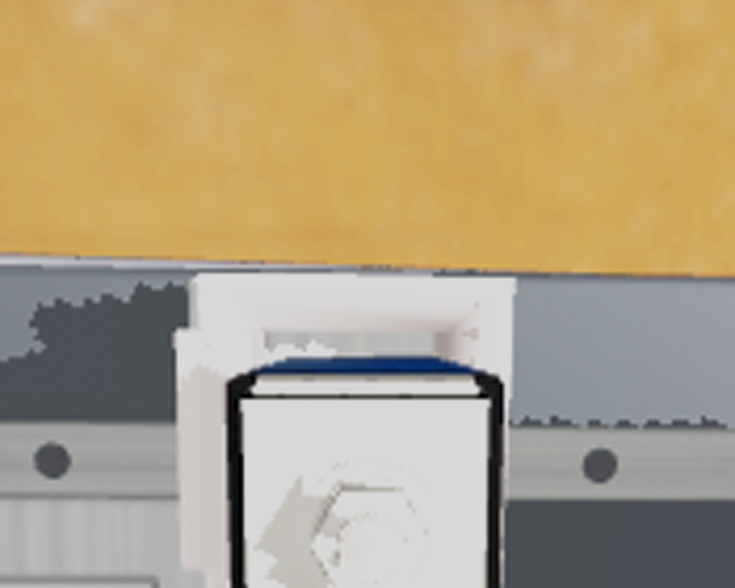

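The picture shows floor between the left end wall's inner edge (row 330) and the cell's lower end edge (row 357). So the cell sits about 3 mm too far right (−y) and is riding on the right flare. I'll quantify that.

Run:
```python
from tgt import *
w,s=pickle.load(open('d4.pkl','rb'));Rm=R.from_quat(s['ee_rot']).as_matrix();B=s['tool_pos']+Rm[:,2]*.066
px=lambda x,y:(170+x/4.2-.4,20+y/4.2-.4)
def tl(x,y,h): # tool-frame xy (mm) at height h above cell underside
    o,d=ray(w,*px(x,y)); o=Rm.T@(o-B);d=Rm.T@d; return ((o+d*(-h-o[2])/d[2])[:2]*1e3).round(1)
print('cell bottom edge',tl(290,358,0),tl(430,358,0)); print('cell top corners',tl(228,378,.088),tl(503,378,.088))
for h in (-.002,0,.003): print('inner edge z25, rim outer',h,tl(265,331,h),tl(440,331,h),'outer',tl(190,275,h),tl(515,278,h))
print('rest',tl(177,332,.044),tl(205,332,.044))
print('pred: inner edge',[ (Rm.T@(p[:3]+M@[a,.0755,.025]-B)*1e3).round(1) for a in(-.0145,.0145)],'rim outer',[ (Rm.T@(p[:3]+M@[a,.0845,.030]-B)*1e3).round(1) for a in(-.0235,.0235)])
```

```text
cell bottom edge [ 70.1 -10.7] [70.1 11. ]
cell top corners [ 71.2 -11.8] [71.2 13.7]
inner edge z25, rim outer -0.002 [ 74.1 -14.6] [74.1 12.6] outer [ 82.4 -25.9] [82. 24.]
inner edge z25, rim outer 0 [ 74.2 -14.5] [74.2 12.5] outer [ 82.4 -25.7] [81.9 23.7]
inner edge z25, rim outer 0.003 [ 74.2 -14.2] [74.2 12.3] outer [ 82.3 -25.3] [81.9 23.4]
rest [ 74.7 -22.2] [ 74.7 -18.7]
pred: inner edge [array([ 74.4, -16. ,   1.5]), array([74.2, 13. ,  2.6])] rim outer [array([ 83.6, -24.7,  -3.8]), array([83.1, 22.3, -1.9])]
```

{"op": "drive_tool", "data": {"deltas": [{"claw": -0.6,"dx": 0,"dy": 0,"dz": -0.5,"ax": 0,"ay": 0,"az": 0},{"claw": -0.6,"dx": 0.25,"dy": -0.1,"dz": -0.5,"ax": 0,"ay": -0.4,"az": 0.3},{"claw": -0.6,"dx": 0.25,"dy": -0.1,"dz": -0.5,"ax": 0,"ay": -0.4,"az": 0.3},{"claw": -0.6,"dx": 0.25,"dy": -0.1,"dz": -0.2,"ax": 0,"ay": -0.4,"az": 0.3},{"claw": -0.6,"dx": 0.25,"dy": -0.1,"dz": 0,"ax": 0,"ay": -0.4,"az": 0.3},{"claw": -0.6,"dx": 0.25,"dy": -0.1,"dz": 0.1,"ax": 0,"ay": -0.4,"az": 0.3},{"claw": -0.6,"dx": 0.25,"dy": -0.1,"dz": 0.2,"ax": 0,"ay": -0.4,"az": 0.3},{"claw": -0.6,"dx": 0.25,"dy": -0.1,"dz": 0.2,"ax": 0,"ay": -0.4,"az": 0.3}], "newtons": 40}}

```text
t: 10.7
tool_pos: [0.54, -0.0259, 0.1493]
ee_rot: [0.506, 0.83, 0.2, 0.123]
force: [-1.1, -1.1, -5.6]
opening: 0.295
gripper_force: 40.0
```

```bash
python3 con.py
```

```text
F tool [-0.5 -1.6 -0.1] T tool [ 0.48 -0.1   0.17] F pocket [-1.6 -0.5  0.1]
-0.074 -0.013 [-11.6 -71.3  22.9]
-0.074 0.013 [ 14.4 -71.2  23.9]
0.074 -0.013 [-12.2  76.7  23.1]
0.074 0.013 [13.8 76.8 24.1]
```

The cell is now inside the pocket mouth, 6 mm down with no contact force. Releasing.

{"op": "drive_tool", "data": {"deltas": [{"claw": -0.3,"dx": 0,"dy": 0,"dz": 0,"ax": 0,"ay": 0,"az": 0},{"claw": -0.1,"dx": 0,"dy": 0,"dz": 0,"ax": 0,"ay": 0,"az": 0},{"claw": -0.1,"dx": 0,"dy": 0,"dz": 0,"ax": 0,"ay": 0,"az": 0},{"claw": -0.1,"dx": 0,"dy": 0,"dz": 0,"ax": 0,"ay": 0,"az": 0},{"claw": -0.1,"dx": 0,"dy": 0,"dz": 0,"ax": 0,"ay": 0,"az": 0},{"claw": -0.1,"dx": 0,"dy": 0,"dz": 0,"ax": 0,"ay": 0,"az": 0}], "newtons": 40}}

```text
t: 11.3
tool_pos: [0.5405, -0.0259, 0.15]
ee_rot: [0.506, 0.83, 0.201, 0.123]
force: [0.2, 0.6, -0.8]
opening: 0.451
gripper_force: 0.0
```

```bash
python3 con.py
python3 - <<'E'
from tgt import *
w=ctrl.get_image('wrist');s=ctrl.state();pickle.dump((w,s),open('d5.pkl','wb'));print(s['opening'])
hsv=cv2.cvtColor(w['color'],cv2.COLOR_RGB2HSV);m=cv2.inRange(hsv,(0,0,150),(180,45,255));m[:,:215]=0;m[:,300:]=0
n,l,st,ce=cv2.connectedComponentsWithStats(m)
for i in range(1,n):
    if st[i,4]>150: print(st[i],ce[i].round(1))
# predicted terminal corners for seated cell
for x in(-.073,.073): print('seated top end', proj(w,p[:3]+M@[0,x,.088]).round(1), 'unseated', proj(w,p[:3]+M@[0,x,.112]).round(1))
E
```

```text
F tool [ 0.4  2.3 -3.5] T tool [-0.41  0.   -0.08] F pocket [2.2 0.4 3.6]
-0.074 -0.013 [-10.8 -71.6  23.4]
-0.074 0.013 [ 15.2 -71.5  24.5]
0.074 -0.013 [-11.4  76.4  23.5]
0.074 0.013 [14.5 76.5 24.6]
0.45059743326563084
[ 215   87   85  178 4767] [254.7 152.7]
[232 107  46   4 180] [254.5 108.5]
[ 230  112   50   92 4019] [254.2 153. ]
[242 230  24  34 750] [253.4 247.3]
[ 215  277   85   14 1160] [257.5 283.7]
[217 295  13  31 374] [222.8 310.5]
[238 305  35  21 652] [253.1 315.1]
seated top end [255.3 364.5] unseated [257.  401.4]
seated top end [256.6 108.5] unseated [259.  111.1]
```

The terminal's image shrank by 18 %, so the cell dropped about 20 mm. Retracting, then checking and pressing it down.

{"op": "drive_tool", "data": {"deltas": [{"claw": -0.1,"dx": 0,"dy": 0,"dz": -1,"ax": 0,"ay": 0,"az": 0},{"claw": -0.1,"dx": 0,"dy": 0,"dz": -4,"ax": 0,"ay": 0,"az": 0},{"claw": -0.1,"dx": 0,"dy": 0,"dz": -8,"ax": 0,"ay": 0,"az": 0},{"claw": -0.1,"dx": 0,"dy": 0,"dz": -12,"ax": 0,"ay": 0,"az": 0},{"claw": -1,"dx": 0,"dy": 0,"dz": -14,"ax": 0,"ay": 0,"az": 0},{"claw": -1,"dx": 0,"dy": 0,"dz": -14,"ax": 0,"ay": 0,"az": 0}], "newtons": 40}}

```text
t: 11.95
tool_pos: [0.4835, -0.0563, 0.2773]
ee_rot: [0.506, 0.829, 0.2, 0.126]
force: [0.6, -0.3, -0.6]
opening: 0.347
gripper_force: 0.0
```

Run:
```python
from tgt import *
w=ctrl.get_image('wrist');w=ctrl.get_image('wrist');s=ctrl.state();si=ctrl.get_image('side');pickle.dump((w,s,si),open('d6.pkl','wb'))
hsv=cv2.cvtColor(w['color'],cv2.COLOR_RGB2HSV)
m=cv2.inRange(hsv,(0,0,150),(180,45,255));n,l,st,ce=cv2.connectedComponentsWithStats(m)
for i in range(1,n):
    if st[i,4]>100 and 180<ce[i][0]<330: print(st[i],ce[i].round(1))
for z in (.104,.128): print(z,[proj(w,p[:3]+M@[0,x,z]).round(1).tolist() for x in(-.0517,0,.0517)])
print('side pred top corners', [proj(si,p[:3]+M@[a,b,z]).round(1).tolist() for z in(.088,.112) for a,b in((-.013,-.074),(.013,-.074),(-.013,.074))])
S=4;c=cv2.resize(si['color'],None,fx=S,fy=S,interpolation=cv2.INTER_CUBIC)
b=cv2.inRange(cv2.cvtColor(c,cv2.COLOR_RGB2HSV),(105,120,30),(125,255,255));b[:,:225*S]=0;b[:150*S]=0;b[:,300*S:]=0;b[220*S:]=0
cs,_=cv2.findContours(b,0,cv2.CHAIN_APPROX_NONE);k=max(cs,key=cv2.contourArea)
print(((cv2.approxPolyDP(k,4,True)[:,0]+.5)/S-.5).round(1).tolist())
# press: tool x = +slope x, y=-pocket y, fingertip target at top of body middle (z .088 + vent)
Rt=np.c_[M[:,0],-M[:,1],-M[:,2]]
for z in (.16,.11): print('press',delta(s,p[:3]+M@[0,0,z],Rt), p[:3]+M@[0,0,z])
print(s['joint_pos'].round(2),s['t'])
```

```text
[243  10 106   8 120] [297.2  13.1]
[  184    85   237   162 12355] [277.  142.6]
[ 243   99   26   53 1178] [254.9 123.5]
[248 167  14  23 276] [254.5 177.6]
[243 211  24  46 991] [254.2 234.6]
[ 191  277  117   15 1597] [248.2 283.5]
0.104 [[256.2, 238.7], [256.5, 185.5], [256.8, 126.7]]
0.128 [[257.3, 250.5], [257.7, 193.5], [258.1, 129.8]]
side pred top corners [[259.1, 188.9], [266.7, 183.4], [230.8, 170.4], [256.1, 182.1], [263.8, 176.5], [227.8, 163.9]]
[[231.4, 171.4], [231.9, 173.6], [239.1, 179.1], [243.4, 188.9], [251.6, 194.6], [251.1, 190.9], [255.9, 189.9], [262.1, 194.6], [265.9, 203.4], [270.9, 200.6], [267.9, 189.1], [264.9, 184.4], [257.9, 188.1]]
press (array([-0.24,  0.38,  7.03]), array([ 1.8, -1.8, 90.2])) [ 0.51574722 -0.04119719  0.21381942]
press (array([-0.24,  0.19, 12.02]), array([ 1.8, -1.8, 90.2])) [ 0.53458144 -0.03161659  0.16850403]
[-0.61  0.18  1.99  0.58  0.83 -1.45] 12.05
```

Seated: terminal spacing is 111.1 px, against 112.0 predicted for seated and 120.7 for unseated. The side view agrees. Next is a light press from above, with the tool turned 90° and leaned 15° so the camera clears the head.

```bash
cat >> tgt.py <<'E'
def push(x,z,phi=15,y=0):
    f=np.radians(phi); tx=M@[np.cos(f),0,np.sin(f)]; tz=M@[np.sin(f),0,-np.cos(f)]
    return p[:3]+M@[x,y,z], np.c_[tx,-M[:,1],tz]
E
python3 - <<'E'
from tgt import *
s=ctrl.state(); print(delta(s,*push(.005,.15)),push(.005,.15)[0])
E
```

```text
(array([-0.3 ,  0.88,  7.97]), array([-10.2,  10. ,  89.8])) [ 0.52355308 -0.0372265   0.20686943]
```

{"op": "drive_tool", "data": {"deltas": [{"claw": -1,"dx": -0.3,"dy": 0.5,"dz": 0,"ax": -10.2,"ay": 10,"az": 89.8},{"claw": -1,"dx": -0.3,"dy": 0.5,"dz": 0,"ax": -10.2,"ay": 10,"az": 89.8},{"claw": -1,"dx": -0.3,"dy": 0.5,"dz": 0,"ax": -10.2,"ay": 10,"az": 89.8},{"claw": -1,"dx": -0.3,"dy": 0.5,"dz": 0,"ax": -10.2,"ay": 10,"az": 89.8},{"claw": -1,"dx": -0.3,"dy": 0.5,"dz": 0,"ax": -10.2,"ay": 10,"az": 89.8},{"claw": -1,"dx": -0.3,"dy": 0.5,"dz": 0,"ax": -10.2,"ay": 10,"az": 89.8},{"claw": -1,"dx": -0.3,"dy": 0.5,"dz": 0,"ax": -10.2,"ay": 10,"az": 89.8},{"claw": -1,"dx": -0.3,"dy": 0.5,"dz": 0,"ax": -10.2,"ay": 10,"az": 89.8},{"claw": -1,"dx": -0.3,"dy": 0.5,"dz": 0,"ax": -10.2,"ay": 10,"az": 89.8},{"claw": -1,"dx": -0.3,"dy": 0.5,"dz": 0,"ax": -10.2,"ay": 10,"az": 89.8},{"claw": -1,"dx": -0.3,"dy": 0.5,"dz": 0,"ax": -10.2,"ay": 10,"az": 89.8},{"claw": -1,"dx": -0.3,"dy": 0.5,"dz": 0,"ax": -10.2,"ay": 10,"az": 89.8}]}}

```text
t: 13.3
tool_pos: [0.4878, -0.0548, 0.2748]
ee_rot: [0.914, 0.219, 0.332, -0.081]
force: [0.1, -0.1, 0.3]
opening: 0.007
gripper_force: 0.0
```

Run:
```python
from tgt import *
s=ctrl.state(); print(s['joint_pos'].round(2),s['opening'])
for z in (.15,.12,.1): print(delta(s,*push(.005,z)))
```

```text
[-0.75  0.2   2.11  0.96  0.83 -0.32] 0.006628667310519848
(array([-1.31,  0.08,  7.77]), array([-0.2,  0. , -0.1]))
(array([-2.09,  0.09, 10.66]), array([-0.2,  0. , -0.1]))
(array([-2.6,  0.1, 12.6]), array([-0.2,  0. , -0.1]))
```

{"op": "drive_tool", "data": {"deltas": [{"claw": -1,"dx": -1.3,"dy": 0.1,"dz": 4,"ax": 0,"ay": 0,"az": 0},{"claw": -1,"dx": -1.3,"dy": 0.1,"dz": 7.8,"ax": 0,"ay": 0,"az": 0},{"claw": -1,"dx": -1.8,"dy": 0.1,"dz": 9.7,"ax": 0,"ay": 0,"az": 0},{"claw": -1,"dx": -2.1,"dy": 0.1,"dz": 10.7,"ax": 0,"ay": 0,"az": 0},{"claw": -1,"dx": -2.2,"dy": 0.1,"dz": 11.2,"ax": 0,"ay": 0,"az": 0},{"claw": -1,"dx": -2.35,"dy": 0.1,"dz": 11.7,"ax": 0,"ay": 0,"az": 0},{"claw": -1,"dx": -2.48,"dy": 0.1,"dz": 12.2,"ax": 0,"ay": 0,"az": 0},{"claw": -1,"dx": -2.53,"dy": 0.1,"dz": 12.4,"ax": 0,"ay": 0,"az": 0},{"claw": -1,"dx": -2.53,"dy": 0.1,"dz": 12.4,"ax": 0,"ay": 0,"az": 0}]}}

```text
t: 14.2
tool_pos: [0.543, -0.0293, 0.1655]
ee_rot: [0.913, 0.219, 0.333, -0.079]
force: [-0.0, 0.5, 0.3]
opening: 0.006
gripper_force: 0.0
```

{"op": "drive_tool", "data": {"deltas": [{"claw": -1,"dx": -0.05,"dy": 0,"dz": 0.2,"ax": 0,"ay": 0,"az": 0},{"claw": -1,"dx": -0.1,"dy": 0,"dz": 0.4,"ax": 0,"ay": 0,"az": 0},{"claw": -1,"dx": -0.1,"dy": 0,"dz": 0.4,"ax": 0,"ay": 0,"az": 0}]}}

```text
t: 14.5
tool_pos: [0.5446, -0.0286, 0.1623]
ee_rot: [0.913, 0.219, 0.334, -0.079]
force: [-3.8, -2.2, 6.6]
opening: 0.0
gripper_force: 3.6
```

{"op": "drive_tool", "data": {"deltas": [{"claw": -1,"dx": -0.05,"dy": 0,"dz": 0.2,"ax": 0,"ay": 0,"az": 0},{"claw": -1,"dx": -0.08,"dy": 0,"dz": 0.3,"ax": 0,"ay": 0,"az": 0},{"claw": -1,"dx": -0.08,"dy": 0,"dz": 0.3,"ax": 0,"ay": 0,"az": 0}]}}

```text
t: 14.8
tool_pos: [0.546, -0.028, 0.1623]
ee_rot: [0.913, 0.219, 0.336, -0.079]
force: [-15.9, -6.1, 27.6]
opening: 0.006
gripper_force: 16.3
```

The press met solid resistance of about 30 N with the tip at z≈88, so the cell is on the floor of the pocket. Retracting to go behind the push plate.

{"op": "drive_tool", "data": {"deltas": [{"claw": -1,"dx": 0,"dy": 0,"dz": -2,"ax": 0,"ay": 0,"az": 0},{"claw": -1,"dx": 0,"dy": 0,"dz": -5,"ax": 0,"ay": 0,"az": 0},{"claw": -1,"dx": 0,"dy": 0,"dz": -7,"ax": 0,"ay": 0,"az": 0},{"claw": -1,"dx": 0,"dy": 0,"dz": -7,"ax": 0,"ay": 0,"az": 0}]}}

```text
t: 15.2
tool_pos: [0.5054, -0.0491, 0.2141]
ee_rot: [0.913, 0.219, 0.334, -0.078]
force: [0.7, 0.8, -0.2]
opening: 0.007
gripper_force: 0.0
```

Run:
```python
from tgt import *
s=ctrl.state(); print(s['force'])
for x,z in ((-.12,.13),(-.12,.020),(-.087,.02),(.013,.02)): print(x,z,push(x,z)[0].round(3),delta(s,*push(x,z)))
w=ctrl.get_image('wrist')
```

```text
[ 0.69419049  0.75408053 -0.23071642]
-0.12 0.13 [ 0.43  -0.085  0.136] (array([-11.4 ,  -0.26,   0.6 ]), array([ 0.2, -0.2,  0.1]))
-0.12 0.02 [ 0.472 -0.064  0.036] (array([-14.28,  -0.31,  11.22]), array([ 0.2, -0.2,  0.1]))
-0.087 0.02 [ 0.498 -0.05   0.05 ] (array([-11.1 ,  -0.31,  12.08]), array([ 0.2, -0.2,  0.1]))
0.013 0.02 [ 0.579 -0.009  0.092] (array([-1.45, -0.3 , 14.7 ]), array([ 0.2, -0.2,  0.1]))
```

{"op": "drive_tool", "data": {"deltas": [{"claw": -1,"dx": -5,"dy": -0.2,"dz": 0,"ax": 0,"ay": 0,"az": 0},{"claw": -1,"dx": -10,"dy": -0.3,"dz": 1,"ax": 0.2,"ay": -0.2,"az": 0.1},{"claw": -1,"dx": -11,"dy": -0.3,"dz": 4.8,"ax": 0.2,"ay": -0.2,"az": 0.1},{"claw": -1,"dx": -11,"dy": -0.3,"dz": 4.8,"ax": 0.2,"ay": -0.2,"az": 0.1},{"claw": -1,"dx": -11,"dy": -0.3,"dz": 4.8,"ax": 0.2,"ay": -0.2,"az": 0.1}]}}

```text
t: 15.75
tool_pos: [0.4562, -0.0693, 0.1019]
ee_rot: [0.915, 0.218, 0.329, -0.084]
force: [-0.1, -0.3, 0.4]
opening: 0.003
gripper_force: 0.0
```

Run:
```python
from tgt import *
s=ctrl.state(); print(s['joint_pos'].round(2),s['force'].round(1),(M.T@(s['tool_pos']-p[:3])).round(4))
for x,z in ((-.105,.020),(-.087,.02),(.0,.02)): print(x,z,delta(s,*push(x,z)))
```

```text
[-0.85  0.67  2.33  1.64  0.67 -1.33] [-0.1 -0.3  0.4] [-0.107   0.002   0.0864]
-0.105 0.02 (array([-1.5 ,  0.26,  6.47]), array([-0.4,  0.3, -0.3]))
-0.087 0.02 (array([0.25, 0.25, 6.93]), array([-0.4,  0.3, -0.3]))
0.0 0.02 (array([8.66, 0.21, 9.14]), array([-0.4,  0.3, -0.3]))
```

{"op": "drive_tool", "data": {"deltas": [{"claw": -1,"dx": -0.7,"dy": 0.2,"dz": 3,"ax": 0,"ay": 0,"az": 0},{"claw": -1,"dx": -1.3,"dy": 0.2,"dz": 5.5,"ax": 0,"ay": 0,"az": 0},{"claw": -1,"dx": -1.5,"dy": 0.2,"dz": 6.5,"ax": 0,"ay": 0,"az": 0},{"claw": -1,"dx": -1.5,"dy": 0.2,"dz": 6.5,"ax": 0,"ay": 0,"az": 0},{"claw": -1,"dx": -0.5,"dy": 0.2,"dz": 6.7,"ax": 0,"ay": 0,"az": 0},{"claw": -1,"dx": 0.2,"dy": 0.2,"dz": 6.9,"ax": 0,"ay": 0,"az": 0},{"claw": -1,"dx": 0.7,"dy": 0.2,"dz": 7.05,"ax": 0,"ay": 0,"az": 0},{"claw": -1,"dx": 0.7,"dy": 0.2,"dz": 7.05,"ax": 0,"ay": 0,"az": 0}]}}

```text
t: 16.55
tool_pos: [0.5026, -0.0482, 0.0561]
ee_rot: [0.914, 0.22, 0.331, -0.081]
force: [-2.5, -0.5, -0.1]
opening: 0.005
gripper_force: 1.2
```

```bash
cat > st.py <<'E'
from tgt import *
s=ctrl.state(); print(s['joint_pos'].round(2),'Fp',(M.T@s['force']).round(1),'TCPp',(M.T@(s['tool_pos']-p[:3])).round(4),s['t'])
for x,z in ((-.0,.020),(.012,.02)): print(x,z,delta(s,*push(x,z)))
E
python3 st.py
```

```text
[-0.7   0.8   2.26  1.86  0.67 -1.44] Fp [-2.2  0.7  0.9] TCPp [-0.0801 -0.0003  0.0233] 16.55
-0.0 0.02 (array([ 7.66, -0.02,  2.37]), array([-0.1,  0.1,  0. ]))
0.012 0.02 (array([ 8.82, -0.01,  2.68]), array([-0.1,  0.1,  0. ]))
```

{"op": "drive_tool", "data": {"deltas": [{"claw": -1,"dx": 0.7,"dy": 0,"dz": 0.2,"ax": 0,"ay": 0,"az": 0},{"claw": -1,"dx": 1.4,"dy": 0,"dz": 0.4,"ax": 0,"ay": 0,"az": 0},{"claw": -1,"dx": 2.1,"dy": 0,"dz": 0.6,"ax": 0,"ay": 0,"az": 0},{"claw": -1,"dx": 2.8,"dy": 0,"dz": 0.8,"ax": 0,"ay": 0,"az": 0},{"claw": -1,"dx": 3.5,"dy": 0,"dz": 1.0,"ax": 0,"ay": 0,"az": 0},{"claw": -1,"dx": 4.2,"dy": 0,"dz": 1.2,"ax": 0,"ay": 0,"az": 0},{"claw": -1,"dx": 4.9,"dy": 0,"dz": 1.45,"ax": 0,"ay": 0,"az": 0},{"claw": -1,"dx": 5.5,"dy": 0,"dz": 1.65,"ax": 0,"ay": 0,"az": 0},{"claw": -1,"dx": 6,"dy": 0,"dz": 1.8,"ax": 0,"ay": 0,"az": 0},{"claw": -1,"dx": 6,"dy": 0,"dz": 1.8,"ax": 0,"ay": 0,"az": 0}]}}

```text
t: 17.55
tool_pos: [0.5537, -0.0221, 0.0806]
ee_rot: [0.914, 0.219, 0.332, -0.081]
force: [-2.3, -1.6, 0.7]
opening: 0.006
gripper_force: 1.3
```

```bash
python3 st.py
```

```text
[-0.56  0.72  2.15  1.76  0.6  -1.14] Fp [-2.3 -0.4  1.8] TCPp [-0.0178 -0.0002  0.0213] 17.55
-0.0 0.02 (array([ 1.69, -0.01,  0.58]), array([-0.2,  0.1, -0. ]))
0.012 0.02 (array([ 2.85, -0.01,  0.89]), array([-0.2,  0.1, -0. ]))
```

{"op": "drive_tool", "data": {"deltas": [{"claw": -1,"dx": 0.6,"dy": 0,"dz": 0.2,"ax": 0,"ay": 0,"az": 0},{"claw": -1,"dx": 1.2,"dy": 0,"dz": 0.4,"ax": 0,"ay": 0,"az": 0},{"claw": -1,"dx": 1.7,"dy": 0,"dz": 0.55,"ax": 0,"ay": 0,"az": 0},{"claw": -1,"dx": 2.1,"dy": 0,"dz": 0.65,"ax": 0,"ay": 0,"az": 0},{"claw": -1,"dx": 2.4,"dy": 0,"dz": 0.75,"ax": 0,"ay": 0,"az": 0},{"claw": -1,"dx": 2.4,"dy": 0,"dz": 0.75,"ax": 0,"ay": 0,"az": 0}]}}

```text
t: 18.15
tool_pos: [0.5738, -0.0117, 0.0897]
ee_rot: [0.914, 0.219, 0.331, -0.081]
force: [-1.0, 0.3, -0.2]
opening: 0.003
gripper_force: 0.6
```

```bash
python3 st.py
```

```text
[-0.51  0.7   2.1   1.71  0.57 -1.02] Fp [-0.7  0.7  0.2] TCPp [ 0.0066 -0.0001  0.02  ] 18.15
-0.0 0.02 (array([-0.64, -0.01, -0.17]), array([-0.2,  0.1, -0.1]))
0.012 0.02 (array([ 0.52, -0.01,  0.14]), array([-0.2,  0.1, -0.1]))
```

{"op": "drive_tool", "data": {"deltas": [{"claw": -1,"dx": 0.3,"dy": 0,"dz": 0.08,"ax": 0,"ay": 0,"az": 0},{"claw": -1,"dx": 0.6,"dy": 0,"dz": 0.16,"ax": 0,"ay": 0,"az": 0},{"claw": -1,"dx": 0.9,"dy": 0,"dz": 0.24,"ax": 0,"ay": 0,"az": 0},{"claw": -1,"dx": 0.9,"dy": 0,"dz": 0.24,"ax": 0,"ay": 0,"az": 0}]}}

```text
t: 18.55
tool_pos: [0.578, -0.0096, 0.0913]
ee_rot: [0.916, 0.218, 0.326, -0.079]
force: [-16.2, -10.8, 3.3]
opening: 0.003
gripper_force: 7.9
```

```bash
python3 st.py
```

```text
[-0.49  0.69  2.09  1.69  0.55 -0.97] Fp [-16.1  -2.3  11.1] TCPp [ 0.0115 -0.0001  0.0195] 18.55
-0.0 0.02 (array([-1.1 , -0.  , -0.34]), array([-0. ,  0.8, -0.2]))
0.012 0.02 (array([ 0.06, -0.01, -0.04]), array([-0. ,  0.8, -0.2]))
```

{"op": "drive_tool", "data": {"deltas": [{"claw": -1,"dx": 0.2,"dy": 0,"dz": 0.05,"ax": 0,"ay": 0,"az": 0},{"claw": -1,"dx": 0.4,"dy": 0,"dz": 0.1,"ax": 0,"ay": 0,"az": 0},{"claw": -1,"dx": 0.4,"dy": 0,"dz": 0.1,"ax": 0,"ay": 0,"az": 0}]}}

```text
t: 18.85
tool_pos: [0.5783, -0.0093, 0.0914]
ee_rot: [0.918, 0.217, 0.323, -0.078]
force: [-23.9, -15.8, 4.9]
opening: 0.007
gripper_force: 12.4
```

```bash
python3 st.py
```

```text
[-0.49  0.68  2.09  1.67  0.54 -0.95] Fp [-23.7  -3.2  16.5] TCPp [0.0119 0.     0.0194] 18.85
-0.0 0.02 (array([-1.14,  0.01, -0.34]), array([ 0.1,  1.2, -0.3]))
0.012 0.02 (array([ 0.02,  0.  , -0.05]), array([ 0.1,  1.2, -0.3]))
```

It is at the upper stop: 24 N with no further motion, TCP where home predicts. Backing off and looking.

{"op": "drive_tool", "data": {"deltas": [{"claw": -1,"dx": -1,"dy": 0,"dz": -0.3,"ax": 0,"ay": 0,"az": 0},{"claw": -1,"dx": -3,"dy": 0,"dz": -1,"ax": 0,"ay": 0,"az": 0},{"claw": -1,"dx": -5,"dy": 0,"dz": -2,"ax": 0,"ay": 0,"az": 0},{"claw": -1,"dx": -6,"dy": 0,"dz": -5,"ax": 0,"ay": 0,"az": 0},{"claw": -1,"dx": -6,"dy": 0,"dz": -9,"ax": 0,"ay": 0,"az": 0},{"claw": -1,"dx": -6,"dy": 0,"dz": -9,"ax": 0,"ay": 0,"az": 0},{"claw": -1,"dx": -6,"dy": 0,"dz": -9,"ax": 0,"ay": 0,"az": 0}]}}

```text
t: 19.55
tool_pos: [0.4942, -0.0544, 0.1267]
ee_rot: [0.914, 0.219, 0.333, -0.08]
force: [0.5, -1.1, 0.2]
opening: 0.007
gripper_force: 0.0
```

Run:
```python
from tgt import *
for i in range(6): si=ctrl.get_image('side')
w=ctrl.get_image('wrist'); s=ctrl.state(); print(s['force'].round(1),s['t'])
a=cv2.resize(si['color'][100:300,160:330],(400,470),interpolation=cv2.INTER_CUBIC); b=cv2.resize(w['color'][0:300,100:356],(400,470))
cv2.imwrite('pics/z.png',np.hstack([a,b])[:,:,::-1])
for q in ((-.076,.042,.041),(-.076,-.042,.041)): print('home plate top corner side',((proj(si,p[:3]+M@(np.array(q)+[.1,0,0]))-[160,100])*400/170).round(),'wrist',((proj(w,p[:3]+M@(np.array(q)+[.1,0,0]))-[100,0])*1.5667).round())
```

```text
[-0.3 -1.2 -0.2] 19.9
home plate top corner side [217. 187.] wrist [145. 170.]
home plate top corner side [255. 212.] wrist [344. 170.]
```

View pics/z.png

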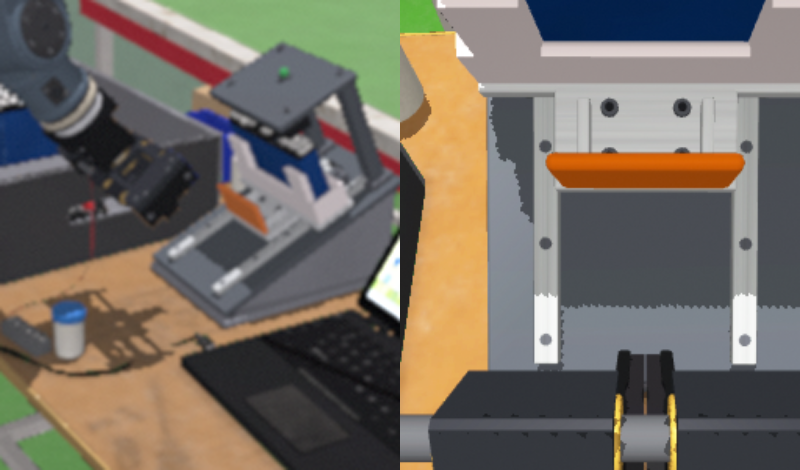

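The picture shows the carriage holding by itself under the head. The orange plate is at (145–344, 155–188) in the wrist half, matching home, the cell stands in the pocket, the tub is in place and the robot is clear. Handing in.

```bash
python3 -c "
from workcell import ctrl
print(ctrl.job_done())"
```

```text
the job is handed in; nothing more can be done
None
```

The cell stands on the floor of the carriage's pocket, and the carriage is pushed home and held by the roller catch; the job was handed in at about 20 s, with the arm clear and the bottle, tub and tape not touched.

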